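# Load the cap tester, lock it and zero it with the stylus

### The job

Swing the tester's yellow locking lever open by its red knob, set every black cap that has a pale blue liner fully down into a pocket of its own, open side up, and swing the lever fully shut over them. Then take the stylus from its stand, press the recessed green zero button right down with its tip for a moment, and put the stylus back upright in its stand, fully home. Leave the unlined caps where they lie.

Things in the scene. Friction and masses are not known exactly. Their poses are not given: they have to be found in the camera images.
- cap0: black ribbed plastic screw cap, 40 mm across and 22 mm high, lying open side up, WITH a pale blue liner disc showing inside (to be tested; three or four such caps are present, absent ones read None from the start); rigid, may be gripped anywhere round its rim; origin at the centre of its underside, z up through the open side
- cap1: black ribbed plastic screw cap, 40 mm across and 22 mm high, lying open side up, WITH a pale blue liner disc showing inside (to be tested; three or four such caps are present, absent ones read None from the start); rigid, may be gripped anywhere round its rim; origin at the centre of its underside, z up through the open side
- cap2: black ribbed plastic screw cap, 40 mm across and 22 mm high, lying open side up, WITH a pale blue liner disc showing inside (to be tested; three or four such caps are present, absent ones read None from the start); rigid, may be gripped anywhere round its rim; origin at the centre of its underside, z up through the open side
- cap3: black ribbed plastic screw cap, 40 mm across and 22 mm high, lying open side up, WITH a pale blue liner disc showing inside (to be tested; three or four such caps are present, absent ones read None from the start); rigid, may be gripped anywhere round its rim; origin at the centre of its underside, z up through the open side
- blank0: black ribbed plastic screw cap, 40 mm across and 22 mm high, lying open side up, all black inside, NO liner (not to be tested, stays on the bench); rigid, may be gripped anywhere round its rim; origin at the centre of its underside, z up through the open side
- blank1: black ribbed plastic screw cap, 40 mm across and 22 mm high, lying open side up, all black inside, NO liner (not to be tested, stays on the bench); rigid, may be gripped anywhere round its rim; origin at the centre of its underside, z up through the open side
- tester: fixed cap tester: square aluminium deck 200 x 200 mm, top 20 mm above the bench, with four round pockets, and on its +x side (x = 100 to 185 mm) a blue console with a white top, 120 mm wide, 55 mm high, with the recessed zero button; origin under the deck's centre at bench level, x towards the console
- pocket0 (a point): centre of the floor of one of the tester's pockets (at 52.3, 52.3 mm in the tester's frame): pocket 44 mm across and 10 mm deep with a 2 mm chamfer, floor 10 mm above the bench, so a seated cap stands 12 mm proud of the deck; any cap may go into any pocket
- pocket1 (a point): centre of the floor of one of the tester's pockets (at -52.3, 52.3 mm in the tester's frame): pocket 44 mm across and 10 mm deep with a 2 mm chamfer, floor 10 mm above the bench, so a seated cap stands 12 mm proud of the deck; any cap may go into any pocket
- pocket2 (a point): centre of the floor of one of the tester's pockets (at -52.3, -52.3 mm in the tester's frame): pocket 44 mm across and 10 mm deep with a 2 mm chamfer, floor 10 mm above the bench, so a seated cap stands 12 mm proud of the deck; any cap may go into any pocket
- pocket3 (a point): centre of the floor of one of the tester's pockets (at 52.3, -52.3 mm in the tester's frame): pocket 44 mm across and 10 mm deep with a 2 mm chamfer, floor 10 mm above the bench, so a seated cap stands 12 mm proud of the deck; any cap may go into any pocket
- lever (a joint): angle (rad) of the yellow four-armed locking lever on a vertical pivot at the deck's centre: 0 = shut (an arm over the middle of each pocket, underside 36 mm above the bench), 0.79 = fully open (arms midway between pockets); opens anticlockwise seen from above, stays where left. Arms 92 mm long, 16 wide, 8 thick; hub 30 mm across, top 50 mm above the bench
- lever_knob (a point): centre of the top of the upright red handle knob on the one longer arm of the lever: knob 20 mm across, 36 mm tall, 115 mm from the pivot, top 80 mm above the bench; when shut it lies at (-81, -81) mm in the tester's frame, when open at about (0, -115) mm
- zero_button (a joint): travel in m of the small green spring button sunk in the console: 0 = up, 0.005 = fully down (takes about 5 N)
- zero_top (a point): centre of the top of the green zero button (9 mm across), 46 mm above the bench when up, at (130.5, 0) mm in the tester's frame: it lies 9 mm deep at the bottom of a 12 mm wide round hole in the console's white top (ringed with red dots), too narrow for fingers
- stylus: stylus tool, 107 mm long, standing upright in its stand: white nylon tip 5 mm across (lowest 14 mm), steel shank 8 mm across up to 62 mm, black collar 26 mm across from 62 to 66 mm, above it a square orange grip 16 x 16 mm from 62 to 107 mm (faces along its x and y axes); origin at the point of the tip, z up along the tool to the grip
- stand: grey stylus stand, fixed, block 60 x 60 x 70 mm with a vertical hole 14 mm across right through it, mouth chamfered 2 mm; the stylus hangs in it by its collar, so that its tip is 8 mm above the bench; origin under its centre at bench level
- stand_mouth (a point): centre of the mouth of the stand's hole, 70 mm above the bench
Mind the look-alikes: they are no part of the job. What is shaped like the cap3 but orange is not meant.

How it is judged:
By the outcome, as a careful person would: the job done as asked, in the order asked, and still so for the second after the job is handed in, with the robot touching nothing.
Of cap0, cap1, cap2, cap3 only 3 to 4 are there at a start; the rules pass over those that are not, and their reading is None.
At some moment in a run one of cap0, cap1, cap2, cap3 may be knocked a few centimetres aside while the robot is not near it.
It also fails if it takes over 210 s, if anything falls off the work surface, if the arm or the gripper's body presses on something with over 40 N, if the wrist force passes 120 N, or if a joint passes its speed limit or range.

### The arm

A 6-joint arm with a two-finger parallel gripper is mounted at the origin on the work surface. World frame = base frame: x ahead of the robot, y to its left, z up, the work surface at z = 0. Lengths are in m, angles in rad, forces in N, time in s.
With the tool pointing down it reaches from about 0.375 to 0.9 m from the base axis. Payload 3.1 kg.
Tool frame: the origin (TCP) lies at the very end of the fingers, on their centre line; the grasp point (between the pads) lies 19 mm behind it; z points along the fingers, y is the line along which they close (so a half turn about z gives the same grasp; the last joint's range is limited). The gripper opens to 85 mm and grips with 20 to 120 N. Pads are 22 mm wide; open, the fingers measure 114 mm over their backs; the gripper's body (76 mm by 85 mm) begins 54 mm behind the grasp point. The pads swing forward as they close: fully open they stand 13 mm farther back than shut.
Start: joints at [1.052, 0.527, 1.433, -0, 1.181, -0.178], TCP at [0.209, 0.589, 0.231] pointing down, gripper open.
Joint ranges: [-3.08, 3.08], [-0.75, 2.2], [0.22, 2.44], [-1.43, 4.57], [0, 2.65], [-2.85, 2.85]. Speed limits (rad/s): [2.79, 2.79, 3.14, 3.14, 3.14, 3.14].

### API

Orientations are given as a unit quaternion [x, y, z, w].
In Python, from station import telemetry, snapshot, ticket gives the robot as it stands.
- The arm moves only by the tool move_arm, never from a script. Its argument "commands" is text: rows parted by semicolons, each of 7 numbers parted by spaces: the shift along the tool's x, y, z in mm, then the turn, a rotation vector about the tool's x, y, z in degrees, then the opening, from -1 (shut) to 1 (fully open). A call has exactly 5 rows; each row is the pose to reach, as a shift and turn from the pose commanded when the call began, along the tool's axes at that moment; what a row does not reach only later rows make up. A row lasts 1/8 s, in which the tool goes at most 62.5 mm and 10.7 degrees, less where a joint would pass 70% of its speed; a pose out of reach is approached as far as the arm can. A call with a gripper value outside its range is refused whole. The fingers move at their own pace and stop on an object; "grip_force" is the grip in N (left out, the last holds). Time passes only in rows, so rows that repeat a pose let the fingers close, or fill a call up. It gives the time, the measured TCP pose, the force, the opening and the grip force at its end, in the units of the state.
- telemetry.sense(): the state, without advancing time (a new reading comes with each control period).
- snapshot(name): name is "scene" or "top" or "wrist"; returns a dict with "image" (400x640x3 uint8, red, green, blue), "fx", "fy", "cx", "cy" (pixels), "pose" (4x4, takes a point from camera to world coordinates). Camera axes: x right, y down, z forward; pixel columns grow to the right and rows downward; lengths in m; the calibration is good to about 2 mm. A picture is of the moment at which its call begins. There is no depth.
- ticket.sign_off(): hands the job in; it is judged then, once.
The state is a dict: "t": time; "q": joint angles; "qd": joint speeds; "tau": joint torques, N m; "tcp_pos": TCP position; "tool_rot": TCP orientation; "force": force on the tool from outside, world axes, zero at the start; "ft_torque": the same for the moment, N m; "finger_gap": opening from 0.0 (shut) to 1.0 (fully open); "gripper_force": force on a finger pad.
Only numpy, scipy, OpenCV 4.12 (cv2) and the standard library are available. Lean on these libraries where they do the work, as an engineer would, in place of code of your own. Each camera call takes 0.05 s, during which the arm holds its last target. There are 200 camera calls.

## Working session

There is one attempt and no reset: what is moved stays moved. The work goes in short steps, Python scripts to look and compute and a tool call to move; the robot and the scene stay as the last step left them, time stands still between calls to the robot, and variables do not carry over. Pictures are saved under pics/ and viewed, at most 14 in all, crops included, and the job is handed in when it is done.

Besides the shell and the picture viewer there is one more tool, called after "Call:" as name(argument=value, ...) on one line, values as JSON. move_arm: Moves the arm, as the interface text tells. Its arguments: {"type":"object","properties":{"commands":{"type":"string"},"grip_force":{"type":"number"}},"required":["commands"]}

```bash
ls; mkdir -p pics; python3 - <<'E'
from station import telemetry, snapshot
import cv2, numpy as np
s=telemetry.sense(); print(s)
for n in("scene","top"):
    d=snapshot(n); cv2.imwrite(f"pics/{n}0.png",d["image"][:,:,::-1]); print(n,d["fx"],d["fy"],d["cx"],d["cy"],np.round(d["pose"],4).tolist())
E
```

```text
pics
{'t': 0.0, 'q': array([ 1.05147674e+00,  5.28484650e-01,  1.43388804e+00, -2.85958540e-05,
        1.18142643e+00, -1.78503856e-01]), 'qd': array([-0.00060781,  0.00047805, -0.00093914, -0.00078091, -0.00034011,
        0.00214087]), 'tau': array([ 4.19173521e-04, -4.42363358e+01, -1.78020555e+01, -1.73601888e-04,
        8.57255742e-03, -1.59243916e-05]), 'tcp_pos': array([0.20852977, 0.58842412, 0.23032682]), 'tool_rot': array([ 1.69578856e-01,  9.85516004e-01, -1.04127504e-03, -3.64741920e-04]), 'force': array([ 0.31386959,  0.12875217, -0.4517543 ]), 'ft_torque': array([-0.01754069,  0.00461275, -0.02868114]), 'gripper_force': 0.0, 'finger_gap': 0.9952453632670163}
scene 379.80190222992695 379.80190222992695 323.1241759668137 195.06967139465107 [[-0.1187, 0.8124, -0.5709, 1.0376], [0.9929, 0.1024, -0.0608, 0.0181], [0.0091, -0.5741, -0.8187, 0.8026], [0.0, 0.0, 0.0, 1.0]]
top 366.55895250693294 366.55895250693294 315.2564348144112 202.30062834457468 [[0.0272, -0.9952, 0.0936, 0.4535], [-0.9993, -0.0248, 0.027, -0.039], [-0.0246, -0.0942, -0.9952, 0.8834], [0.0, 0.0, 0.0, 1.0]]
```

View pics/top0.png

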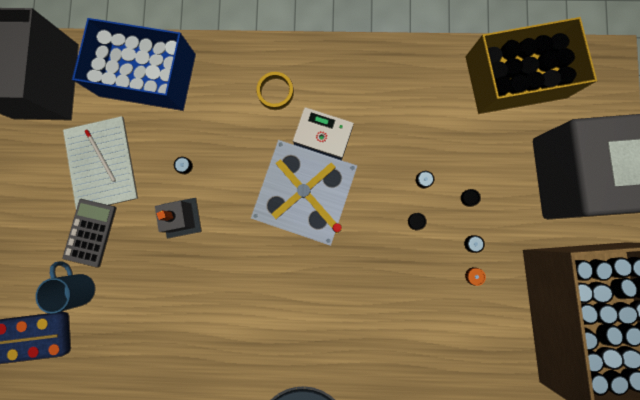

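View pics/scene0.png

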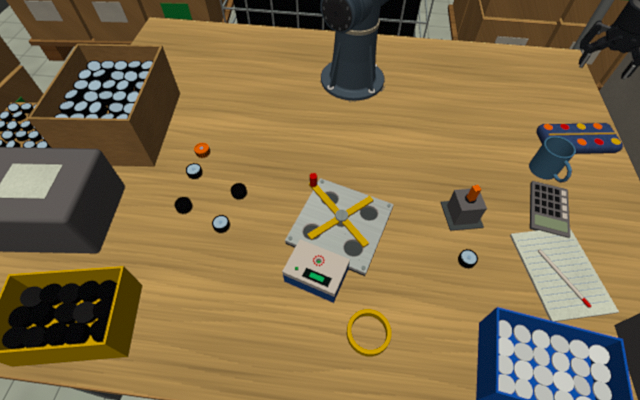

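The top view shows three lined caps at (182,165), (425,179) and (474,243), and two blanks at (470,197) and (417,221). The orange decoy is at (476,276), the tester hub at (303,190), the red knob at (337,228), the zero ring at (321,137) and the stylus at (165,215). The scene view agrees: caps at (194,171), (221,223) and (468,258), knob at (313,180).

```bash
cat > h.py <<'E'
import numpy as np, cv2
from station import telemetry, snapshot
from scipy.spatial.transform import Rotation as R
def ray(d,uv):
    uv=np.atleast_2d(uv).astype(float); P=np.array(d["pose"])
    c=np.c_[(uv[:,0]-d["cx"])/d["fx"],(uv[:,1]-d["cy"])/d["fy"],np.ones(len(uv))]
    return P[:3,3],c@P[:3,:3].T
def plane(d,uv,z):
    o,r=ray(d,uv); return o+r*((z-o[2])/r[:,2])[:,None]
def tri(pairs):
    A=np.zeros((3,3));b=np.zeros(3)
    for d,uv in pairs:
        o,r=ray(d,uv);r=r[0]/np.linalg.norm(r[0]);M=np.eye(3)-np.outer(r,r);A+=M;b+=M@o
    return np.linalg.solve(A,b)
def blobs(mask,amin=15,amax=1e9):
    n,l,s,c=cv2.connectedComponentsWithStats(mask.astype(np.uint8))
    return [(c[i].round(1).tolist(),int(s[i,4])) for i in range(1,n) if amin<=s[i,4]<=amax]
def hsv(d): return cv2.cvtColor(d["image"],cv2.COLOR_RGB2HSV).astype(int)
def masks(d):
    h,s,v=np.moveaxis(hsv(d),2,0)
    return dict(red=((h<6)|(h>174))&(s>150)&(v>90),orange=(h>=6)&(h<14)&(s>190)&(v>120),
      yellow=(h>19)&(h<30)&(s>170)&(v>120),liner=(h>88)&(h<115)&(s>15)&(s<90)&(v>140),
      gray=(s<50)&(v>95)&(v<215))
E
python3 - <<'E'
from h import *
for n in("top","scene"):
    d=snapshot(n); m=masks(d)
    for k in m: print(n,k,[b for b in blobs(m[k],8) if b[1]<20000])
    x0,y0=(140,90) if n=="top" else (170,140)
    cv2.imwrite(f"pics/{n}1.png",cv2.resize(d["image"][y0:y0+170,x0:x0+230,::-1],None,fx=3.4,fy=3.4,interpolation=cv2.INTER_CUBIC))
E
```

```text
top red [([87.0, 132.5], 22), ([336.5, 227.4], 53), ([2.2, 328.5], 53), ([32.7, 351.8], 87)]
top orange [([160.7, 214.8], 50), ([476.2, 276.4], 204), ([21.1, 326.1], 76), ([53.4, 349.3], 78)]
top yellow [([538.1, 61.4], 545), ([535.1, 55.6], 21), ([503.1, 59.8], 20), ([518.8, 57.9], 14), ([539.9, 71.1], 15), ([555.8, 68.8], 13), ([274.4, 89.2], 334), ([287.8, 172.5], 177), ([320.7, 175.1], 189), ([285.4, 205.4], 200), ([320.4, 210.1], 215), ([41.7, 323.5], 81), ([12.0, 354.4], 79)]
top liner [([174.5, 47.5], 8), ([136.6, 51.1], 8), ([170.0, 66.1], 25), ([146.5, 66.5], 8), ([135.9, 68.6], 8), ([132.9, 78.5], 10), ([159.5, 89.5], 11), ([165.2, 88.8], 11), ([303.3, 191.8], 4421), ([181.6, 164.3], 126), ([425.5, 178.5], 148), ([475.5, 243.6], 155), ([622.7, 267.0], 192), ([637.0, 267.3], 65), ([584.8, 269.9], 163), ([604.1, 270.6], 173), ([628.6, 287.6], 162), ([584.8, 292.6], 164), ([602.1, 293.1], 217), ([638.5, 309.4], 19), ([589.0, 313.5], 188), ([608.3, 314.3], 200), ([627.4, 314.8], 206), ([614.4, 335.5], 179), ([633.4, 336.1], 172), ([590.4, 340.3], 120), ([612.3, 358.4], 240), ([
[... 3822 characters left out ...]
 ([92.0, 116.0], 47), ([107.0, 116.1], 48), ([122.1, 116.3], 43), ([1.5, 123.4], 21), ([11.3, 124.5], 58), ([24.9, 123.4], 41), ([6.9, 134.0], 61), ([20.4, 133.4], 46), ([33.0, 134.1], 47), ([587.0, 132.0], 13), ([9.9, 144.1], 46), ([28.7, 144.1], 54), ([41.5, 144.6], 53), ([44.8, 184.3], 2185), ([57.5, 151.2], 14), ([82.3, 151.0], 11), ([81.6, 155.4], 10), ([28.4, 180.2], 1854), ([193.1, 169.3], 70), ([333.6, 236.5], 5751), ([541.8, 183.6], 8), ([555.0, 207.7], 355), ([468.4, 201.7], 216), ([220.1, 222.2], 101), ([546.9, 227.8], 11), ([555.2, 230.4], 18), ([562.3, 275.1], 5644), ([468.3, 257.1], 130), ([318.1, 259.3], 18), ([550.6, 365.3], 5797), ([40.6, 391.6], 1450), ([132.8, 397.7], 98)]
```

View pics/top1.png

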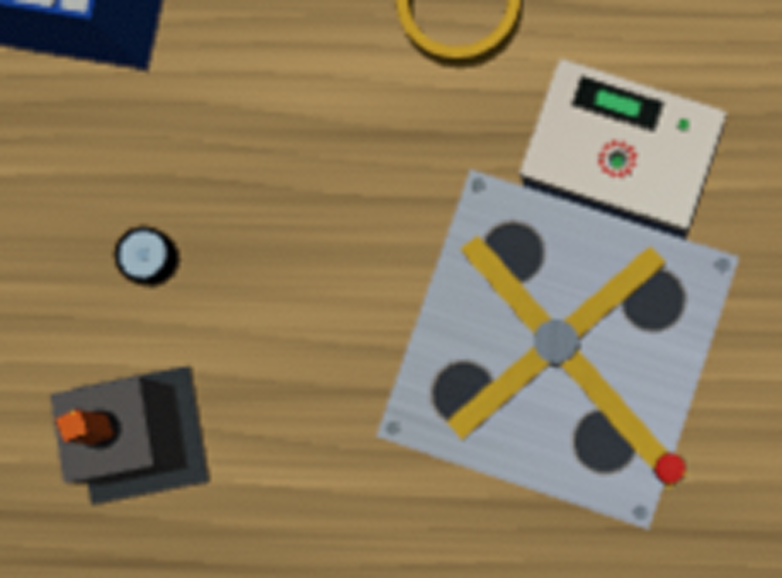

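The crop is at 3.4x from offset (140,90). Deck corners are at (471,170), (738,257), (650,528) and (377,436); hub (556,341), knob top (670,467), button ring (618,159). Stand top corners are at (52,395), (139,377), (155,466) and (67,482). The lever is partly open.

```bash
python3 - <<'E'
from h import *
T=snapshot("top");S=snapshot("scene")
c=lambda p:np.array(p)/3.4+np.array([140,90])-0.35
D=plane(T,c([(471,170),(738,257),(650,528),(377,436)]),.02); print("deck",D.round(4).tolist(),D.mean(0))
e=(D[0]+D[1]-D[2]-D[3])/2; print(np.linalg.norm(e),np.degrees(np.arctan2(e[1],e[0])))
f=(D[0]+D[3]-D[1]-D[2])/2; print(np.linalg.norm(f),np.degrees(np.arctan2(f[1],f[0]))-90)
hub=plane(T,c((556,341)),.05)[0];ring=plane(T,c((618,159)),.055)[0];kn=plane(T,[336.5,227.4],.078)[0]
print("hub",hub,"ring",ring,np.linalg.norm(ring-hub),np.degrees(np.arctan2(*(ring-hub)[1::-1])))
print("knob",kn,np.linalg.norm((kn-hub)[:2]),np.degrees(np.arctan2(*(kn-hub)[1::-1])))
for a,b in(((425.5,178.5),(219.9,221.8)),((475.5,243.6),(193,168.8)),((181.6,164.3),(468.6,256.8))): print("cap",tri([(T,a),(S,b)]),plane(T,a,.015))
St=plane(T,c([(52,395),(139,377),(155,466),(67,482)]),.07);print("stand",St.round(4).tolist(),St.mean(0))
print("sty",tri([(T,[160.7,214.8]),(S,[476.2,188.2])]))
for n,a in(("bl0",(470,198)),("bl1",(417,221)),("or",(476,276))): print(n,plane(T,a,.015))
E
```

```text
deck [[0.6841, 0.078, 0.02], [0.6258, -0.1119, 0.02], [0.4354, -0.0547, 0.02], [0.4938, 0.1367, 0.02]] [0.55975987 0.01202809 0.02      ]
0.19897675913730423 -16.930170179937566
0.19936282884376696 -17.01922607976948
hub [0.55957274 0.01211977 0.05      ] ring [ 0.68444729 -0.02654831  0.055     ] 0.13082001108094632 -17.20542297598788
knob [ 0.47513231 -0.06514911  0.078     ] 0.11445813756303298 -137.539310255865
cap [ 0.59832485 -0.27625707  0.01644865] [[ 0.59844101 -0.27593999  0.015     ]]
cap [ 0.44784858 -0.39168492  0.0158941 ] [[ 0.44776541 -0.39146     0.015     ]]
cap [0.6190309  0.3093453  0.01776522] [[0.61958271 0.3113633  0.015     ]]
stand [[0.513, 0.3439, 0.07], [0.5264, 0.2865, 0.07], [0.4679, 0.2722, 0.07], [0.4559, 0.3299, 0.07]] [0.49077369 0.308128   0.07      ]
sty [0.49121028 0.31035545 0.1090398 ]
bl0 [[ 0.55437492 -0.38007297  0.015     ]]
bl1 [[ 0.49688429 -0.25599689  0.015     ]]
or [[ 0.37331236 -0.39159636  0.015     ]]
```

View pics/scene1.png

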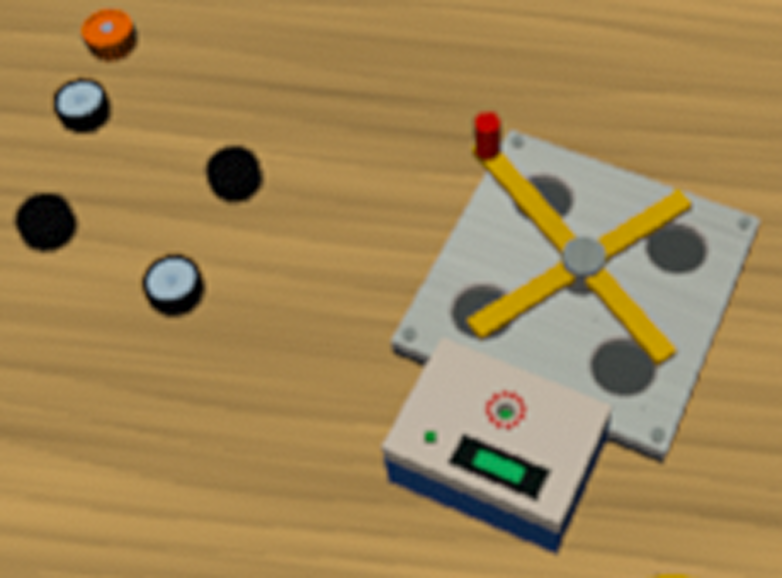

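The scene crop matches: the lever is about 14.5° open, with the arm partly over the pockets. Next is a planner that turns targets into tool-axis shifts.

```bash
cat >> h.py <<'E'
C=np.array([.5597,.0121]); PSI=-17.05
def world(p):
    a=np.radians(PSI); return C+np.array([[np.cos(a),-np.sin(a)],[np.sin(a),np.cos(a)]])@np.array(p)
def state():
    s=telemetry.sense(); r=R.from_quat(s["tool_rot"]); m=r.as_matrix()
    yaw=np.degrees(np.arctan2(m[1,1],m[0,1]))
    print("t %.2f tcp %s yaw %.2f tilt %.2f F %s gap %.3f gf %.1f q6 %.2f"%(s["t"],s["tcp_pos"].round(4),yaw,np.degrees(np.arccos(-m[2,2])),s["force"].round(1),s["finger_gap"],s["gripper_force"],s["q"][5]))
    return s["tcp_pos"],yaw,r
def down(yaw):
    a=np.radians(yaw); y=np.array([np.cos(a),np.sin(a),0]); z=np.array([0,0,-1.])
    return R.from_matrix(np.c_[np.cross(y,z),y,z])
def plan(targets,start=None):
    """targets: (x,y,z,yaw) -> shift (mm, tool axes) and rotvec (deg) of each from the one before"""
    if start is None: p,_,r=state()
    else: p,r=np.array(start[:3]),down(start[3])
    for t in targets:
        q,r2=np.array(t[:3]),down(t[3])
        print(np.round(r.inv().apply(q-p)*1000,1),np.round((r.inv()*r2).as_rotvec(degrees=True),1),"->",np.round(t,4)); p,r=q,r2
E
python3 - <<'E'
from h import *
plan([(.30,.37,.22,30.5),(.40,.15,.2,-9.5),(.475,-.065,.18,-47.5),(.475,-.065,.05,-47.5)])
print(world((0,-.115)),world((-.0813,-.0813)))
for p in((52.3,52.3),(-52.3,52.3),(-52.3,-52.3),(52.3,-52.3)): print(world(np.array(p)/1000).round(4))
E
```

```text
t 0.30 tcp [0.2087 0.5889 0.231 ] yaw 70.47 tilt 0.04 F [-0.4 -0.8 -0.1] gap 0.999 gf 0.0 q6 -0.18
[-159.2 -175.8   11.1] [-0.  0. 40.] -> [ 0.3   0.37  0.22 30.5 ]
[-240.3  -25.5   20. ] [ 0.  0. 40.] -> [ 0.4   0.15  0.2  -9.5 ]
[-199.7  109.5   20. ] [ 0.  0. 38.] -> [  0.475  -0.065   0.18  -47.5  ]
[  0.   0. 130.] [0. 0. 0.] -> [  0.475  -0.065   0.05  -47.5  ]
[ 0.5259813  -0.09784566] [ 0.45813554 -0.04178915]
[0.625  0.0468]
[0.525  0.0774]
[ 0.4944 -0.0226]
[ 0.5944 -0.0532]
```

Call:
move_arm(commands="-32 -35 2 0 0 8 0.6; -64 -70 4 0 0 16 0.6; -96 -105 7 0 0 24 0.6; -127 -141 9 0 0 32 0.6; -159 -176 11 0 0 40 0.6")

```text
t: 0.92
tcp_pos: [0.3003, 0.3687, 0.2204]
tool_rot: [0.498, 0.867, 0.0, 0.0]
force: [0.4, -0.3, 0.6]
finger_gap: 0.8
gripper_force: 0.0
```

Call:
move_arm(commands="-48 -5 4 0 0 8 0.6; -96 -10 8 0 0 16 0.6; -144 -15 12 0 0 24 0.6; -192 -20 16 0 0 32 0.6; -240 -25 20 0 0 40 0.6")

```text
t: 1.55
tcp_pos: [0.4008, 0.1491, 0.2005]
tool_rot: [0.765, 0.644, 0.0, 0.0]
force: [1.6, 0.9, 0.1]
finger_gap: 0.798
gripper_force: 0.0
```

Call:
move_arm(commands="-40 22 4 0 0 8 0.3; -80 44 8 0 0 16 0.3; -120 66 12 0 0 24 0.3; -160 88 16 0 0 31 0.3; -200 110 20 0 0 38 0.3")

```text
t: 2.17
tcp_pos: [0.476, -0.0666, 0.1803]
tool_rot: [0.933, 0.36, 0.0, 0.0]
force: [0.3, 0.2, -0.2]
finger_gap: 0.651
gripper_force: 0.0
```

```bash
python3 - <<'E'
from h import *
plan([(.475,-.065,.18,-47.5),(.475,-.065,.05,-47.5)])
d=snapshot("wrist"); cv2.imwrite("pics/w1.png",d["image"][:,:,::-1]); m=masks(d); print(blobs(m["red"],30), np.round(d["pose"],3).tolist(),d["fx"])
for b in blobs(m["red"],30): print(plane(d,b[0],.08))
E
```

```text
t 2.17 tcp [ 0.476  -0.0666  0.1803] yaw -47.78 tilt 0.04 F [ 0.3  0.2 -0.2] gap 0.651 gf 0.0 q6 0.46
[ 0.3 -1.8  0.3] [ 0.  -0.  -0.3] -> [  0.475  -0.065   0.18  -47.5  ]
[  0.   0. 130.] [0. 0. 0.] -> [  0.475  -0.065   0.05  -47.5  ]
[([313.1, 197.5], 548)] [[0.672, -0.714, -0.197, 0.526], [-0.74, -0.648, -0.18, -0.021], [0.001, 0.267, -0.964, 0.323], [0.0, 0.0, 0.0, 1.0]] 318.19132810744276
[[ 0.47842113 -0.06274472  0.08      ]]
```

View pics/w1.png

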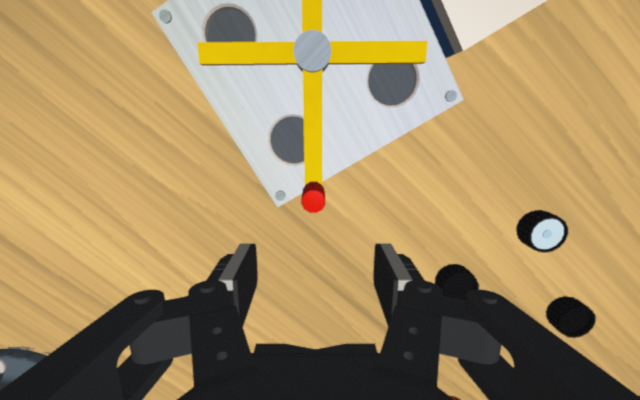

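The wrist view shows the knob at (313,198), centred between the fingers and straight ahead, consistent with the estimate. I'll descend, grip and swing along the arc.

Call:
move_arm(commands="0 -2 40 0 0 0 0.3; 0 -2 80 0 0 0 0.2; 0 -2 110 0 0 0 0.1; 0 -2 130 0 0 0 0; 0 -2 130 0 0 0 -0.2", grip_force=25)

```text
t: 2.85
tcp_pos: [0.4733, -0.0631, 0.0492]
tool_rot: [0.932, 0.362, -0.001, -0.001]
force: [-0.2, -0.2, 0.3]
finger_gap: 0.399
gripper_force: 0.0
```

Call:
move_arm(commands="0 0 0 0 0 0 -0.8; 0 0 0 0 0 0 -0.8; 0 0 0 0 0 0 -0.8; 0 0 0 0 0 0 -0.8; 0 0 0 0 0 0 -0.8")

```text
t: 3.48
tcp_pos: [0.4746, -0.0637, 0.0508]
tool_rot: [0.932, 0.362, 0.001, 0.0]
force: [1.0, -0.3, 0.5]
finger_gap: 0.22
gripper_force: 26.1
```

Call:
move_arm(commands="1 16 0 0 0 -8 -0.8; 4.5 31.7 0 0 0 -16 -0.8; 10 46.8 0 0 0 -24 -0.8; 16.4 59.2 0 0 0 -31 -0.8; 16.4 59.2 0 0 0 -31 -0.8")

```text
t: 4.1
tcp_pos: [0.5268, -0.0969, 0.0508]
tool_rot: [0.802, 0.598, 0.0, 0.001]
force: [-1.1, -2.7, 3.2]
finger_gap: 0.221
gripper_force: 26.6
```

```bash
python3 - <<'E'
from h import *
p,y,r=state(); v=p[:2]-C; print(np.linalg.norm(v),np.degrees(np.arctan2(v[1],v[0])))
E
```

```text
t 4.10 tcp [ 0.5268 -0.0969  0.0508] yaw -16.56 tilt 0.10 F [-1.1 -2.7  3.2] gap 0.221 gf 26.6 q6 -0.10
0.11385765936344368 -106.77675817256693
```

Call:
move_arm(commands="0 2 0 0 0 -1 -0.8; 0 3 0 0 0 -1 -0.8; 0 3 0 0 0 -1 0; 0 0 0 0 0 0 0; 0 0 0 0 0 0 0.3")

```text
t: 4.72
tcp_pos: [0.5254, -0.0954, 0.05]
tool_rot: [0.801, 0.598, -0.0, -0.001]
force: [0.1, 0.3, -0.2]
finger_gap: 0.649
gripper_force: 0.0
```

Call:
move_arm(commands="0 0 -30 0 0 0 0.3; 0 0 -60 0 0 0 0.3; 0 0 -90 0 0 0 0.3; 0 0 -120 0 0 0 0.3; 0 0 -120 0 0 0 0.3")

```text
t: 5.35
tcp_pos: [0.5277, -0.0964, 0.1724]
tool_rot: [0.801, 0.598, 0.001, 0.002]
force: [-0.7, -0.1, -0.3]
finger_gap: 0.65
gripper_force: 0.0
```

```bash
python3 - <<'E'
from h import *
plan([(.5983,-.2761,.16,-62),(.5983,-.2761,.01,-62)])
d=snapshot("top"); m=masks(d)
print([b for b in blobs(m["red"]) if b[0][0]>200], [ (b,plane(d,b[0],.017)[0].round(4)) for b in blobs(m["liner"],60,300) if b[0][0]<560])
print(plane(d,[b[0] for b in blobs(m["red"]) if b[0][0]>200][0],.078))
E
```

```text
t 5.35 tcp [ 0.5277 -0.0964  0.1724] yaw -16.52 tilt 0.31 F [-0.7 -0.1 -0.3] gap 0.650 gf 0.0 q6 -0.10
[-152.2  118.7   13. ] [ 0.3 -0.1 45.5] -> [  0.5983  -0.2761   0.16   -62.    ]
[  0.   0. 150.] [0. 0. 0.] -> [ 5.983e-01 -2.761e-01  1.000e-02 -6.200e+01]
[] [(([181.4, 164.2], 138), array([0.6194, 0.3111, 0.017 ])), (([332.2, 212.9], 284), array([ 0.5107, -0.0562,  0.017 ])), (([475.4, 243.6], 161), array([ 0.4478, -0.3904,  0.017 ]))]Traceback (most recent call last):
  File "<stdin>", line 5, in <module>
IndexError: list index out of range
```

Call:
move_arm(commands="-38 30 3 0 0 10 0.4; -76 60 6 0 0 20 0.4; -114 89 9 0 0 30 0.4; -152 119 12 0 0 40 0.4; -152 119 12 0 0 45.5 0.4")

```text
t: 6.02
tcp_pos: [0.5973, -0.2792, 0.1557]
tool_rot: [0.971, 0.238, -0.0, -0.0]
force: [0.4, 0.5, 0.2]
finger_gap: 0.701
gripper_force: 0.0
```

```bash
python3 - <<'E'
from h import *
state()
d=snapshot("wrist"); m=masks(d); cv2.imwrite("pics/w2.png",d["image"][:,:,::-1])
print([ (b,plane(d,b[0],.017)[0].round(4)) for b in blobs(m["liner"],200,5000)])
d=snapshot("top"); m=masks(d)
print([(b[0],plane(d,b[0],.078)[0].round(4)) for b in blobs(m["red"]) if b[0][0]>200])
kn=[plane(d,b[0],.078)[0] for b in blobs(m["red"]) if b[0][0]>200]
for k in kn: print(np.degrees(np.arctan2(*(k[:2]-C)[::-1])))
state()
E
```

```text
t 6.03 tcp [ 0.5973 -0.2792  0.1557] yaw -62.44 tilt 0.04 F [0.4 0.5 0.2] gap 0.701 gf 0.0 q6 0.48
[(([309.6, 188.7], 1070), array([ 0.5974, -0.2739,  0.017 ]))]
[([352.5, 203.0], array([ 0.5297, -0.0992,  0.078 ]))]
-105.10443201761463
t 6.12 tcp [ 0.596  -0.2758  0.1557] yaw -62.10 tilt 0.24 F [-0.5  1.  -0.3] gap 0.699 gf 0.0 q6 0.48
```

View pics/w2.png

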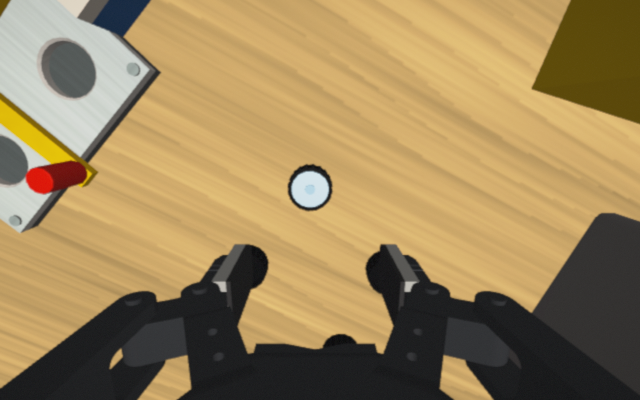

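The wrist view shows the lined cap at (310,189), centred between the fingers, and the lever is open. I'll descend and grip.

Call:
move_arm(commands="1 0 40 0 0 0 0.4; 2 0 80 0 0 0 0.4; 2 0 115 0 0 0 0.4; 2 0 135 0 0 0 0.4; 2 0 145 0 0 0 0.4", grip_force=35)

```text
t: 6.75
tcp_pos: [0.5981, -0.2738, 0.0118]
tool_rot: [0.97, 0.242, -0.001, -0.001]
force: [-0.1, 0.2, -0.3]
finger_gap: 0.7
gripper_force: 0.0
```

Call:
move_arm(commands="0 0 0 0 0 0 0.4; 0 0 0 0 0 0 -0.4; 0 0 0 0 0 0 -0.4; 0 0 0 0 0 0 -0.4; 0 0 0 0 0 0 -0.4")

```text
t: 7.38
tcp_pos: [0.5999, -0.2754, 0.015]
tool_rot: [0.97, 0.242, 0.001, 0.001]
force: [0.7, 0.1, 5.7]
finger_gap: 0.439
gripper_force: 35.5
```

Call:
move_arm(commands="0 0 -20 0 0 0 -0.4; 0 0 -45 0 0 0 -0.4; 0 0 -70 0 0 0 -0.4; 0 0 -70 0 0 0 -0.4; 0 0 -70 0 0 0 -0.4")

```text
t: 8.0
tcp_pos: [0.5983, -0.2744, 0.0831]
tool_rot: [0.97, 0.242, -0.0, -0.0]
force: [-0.2, 0.0, -0.1]
finger_gap: 0.443
gripper_force: 35.1
```

```bash
python3 - <<'E'
from h import *
d=snapshot("wrist"); m=masks(d); cv2.imwrite("pics/w3.png",d["image"][:,:,::-1])
p,y,r=state(); print([ (b,r.inv().apply(plane(d,b[0],p[2]+.007)[0]-p).round(4)) for b in blobs(m["liner"],150,9000)])
plan([(.5944,-.0532,.08,-62),(.5944,-.0532,.035,-62)])
E
```

```text
t 8.05 tcp [ 0.598  -0.2742  0.0825] yaw -62.03 tilt 0.11 F [ 0.1 -1.2 -1.3] gap 0.442 gf 35.1 q6 0.48
[(([315.0, 263.8], 3505), array([ 0.0003,  0.0004, -0.007 ]))]
t 8.05 tcp [ 0.598  -0.2742  0.0825] yaw -62.03 tilt 0.11 F [ 0.1 -1.2 -1.3] gap 0.442 gf 35.1 q6 0.48
[ 100.5 -196.9    2.7] [-0.1  0.1 -0. ] -> [ 5.944e-01 -5.320e-02  8.000e-02 -6.200e+01]
[ 0.  0. 45.] [0. 0. 0.] -> [ 5.944e-01 -5.320e-02  3.500e-02 -6.200e+01]
```

View pics/w3.png

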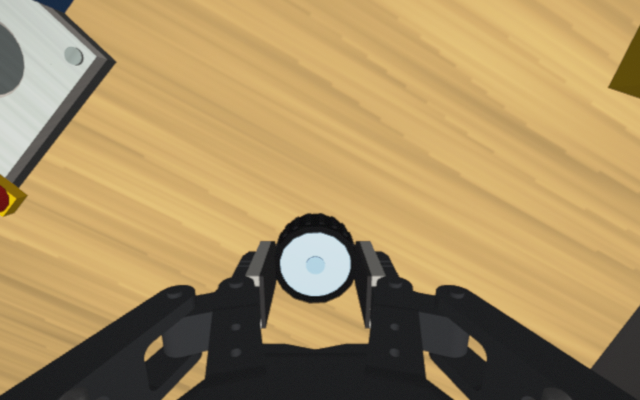

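The cap is held level at (315,264), centred on the tool. I'll check where the fingertips are relative to the TCP and settle the height.

```bash
python3 - <<'E'
from h import *
d=snapshot("wrist"); p,y,r=state()
im=d["image"]; 
cv2.imwrite("pics/w3c.png",cv2.resize(im[195:345,225:405,::-1],None,fx=4,fy=4,interpolation=cv2.INTER_CUBIC))
P=np.array(d["pose"]); print("cam in tool",r.inv().apply(P[:3,3]-p).round(4))
o,R_=ray(d,[(275,240),(357,240),(316,213),(278,262),(353,262)]); o=r.inv().apply(o-p); R_=r.inv().apply(R_)
for k,v in enumerate(R_):
    for X in (11,0,-11,20): t=(X/1000-o[0])/v[0]; print(k,X,((o+v*t)*1000).round(1))
E
```

```text
t 8.10 tcp [ 0.5979 -0.2741  0.0822] yaw -62.03 tilt 0.14 F [-0.1 -0.8 -0.5] gap 0.439 gf 35.1 q6 0.48
cam in tool [ 6.780e-02 -1.000e-04 -1.427e-01]
0 11 [ 11.  -18.6  -3.9]
0 0 [  0.  -22.1  23. ]
0 -11 [-11.  -25.7  49.9]
0 20 [ 20.  -15.6 -25.9]
1 11 [11.  19.8 -3.9]
1 0 [ 0.  23.7 23. ]
1 -11 [-11.   27.5  49.9]
1 20 [ 20.   16.7 -25.9]
2 11 [11.   0.8 38.3]
2 0 [ 0.   1.  73.4]
2 -11 [-11.    1.2 108.5]
2 20 [20.   0.7  9.6]
3 11 [ 11.  -14.6 -26.9]
3 0 [  0.  -17.4  -4.4]
3 -11 [-11.  -20.2  18. ]
3 20 [ 20.  -12.3 -45.2]
4 11 [ 11.   15.3 -26.9]
4 0 [ 0.  18.2 -4.5]
4 -11 [-11.   21.2  18. ]
4 20 [ 20.   12.8 -45.3]
```

View pics/w3c.png

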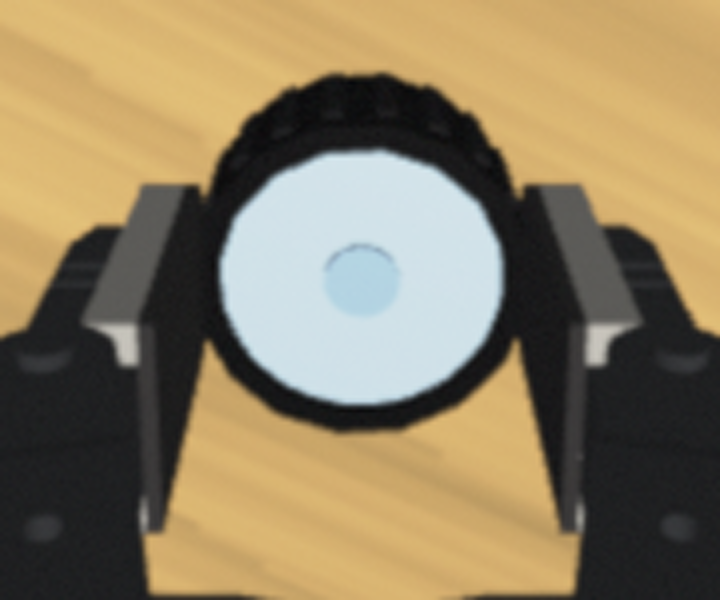

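The fingertips are 4 mm above the TCP and the cap underside is about 10 mm below it, so the cap seats at TCP z ≈ 0.020. I'll carry it to pocket3.

Call:
move_arm(commands="0 0 -28 0 0 0 -0.4; 25 -49 -28 0 0 0 -0.4; 50 -98 -28 0 0 0 -0.4; 75 -148 -28 0 0 0 -0.4; 100 -197 -28 0 0 0 -0.4")

```text
t: 8.72
tcp_pos: [0.5938, -0.0521, 0.1102]
tool_rot: [0.97, 0.241, -0.001, -0.001]
force: [0.9, 0.4, -0.3]
finger_gap: 0.447
gripper_force: 35.2
```

Call:
move_arm(commands="0 0 0 0 0 0 -0.4; 0 0 0 0 0 0 -0.4; 0 0 20 0 0 0 -0.4; 0 0 40 0 0 0 -0.4; 0 0 40 0 0 0 -0.4")

```text
t: 9.35
tcp_pos: [0.5936, -0.0553, 0.0696]
tool_rot: [0.971, 0.241, -0.002, -0.001]
force: [0.6, -0.3, -0.8]
finger_gap: 0.445
gripper_force: 35.3
```

```bash
python3 - <<'E'
from h import *
d=snapshot("wrist");d=snapshot("wrist"); plan([(.5944,-.0532,.04,-62),(.5944,-.0532,.022,-62)]); 
cv2.imwrite("pics/w4.png",d["image"][:,:,::-1])
E
```

```text
t 9.45 tcp [ 0.595  -0.0552  0.0713] yaw -62.13 tilt 0.01 F [ 0.1 -0.5 -1.6] gap 0.442 gf 35.3 q6 0.81
[ 0.4 -2.  31.3] [ 0.  -0.  -0.1] -> [ 5.944e-01 -5.320e-02  4.000e-02 -6.200e+01]
[ 0.  0. 18.] [0. 0. 0.] -> [ 5.944e-01 -5.320e-02  2.200e-02 -6.200e+01]
```

View pics/w4.png

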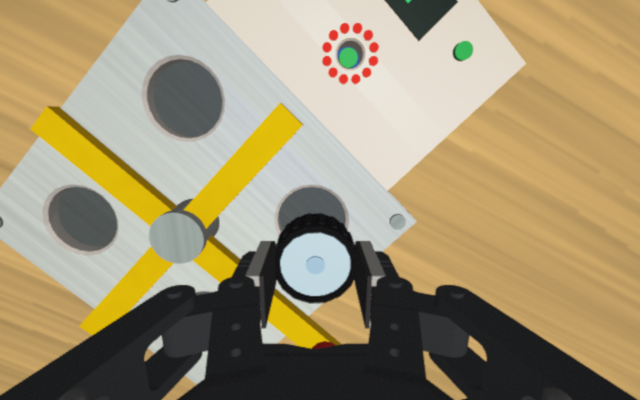

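The view shows pocket3 (centre column ≈312) right under the held cap. The other pockets are at (185,97) and (81,218), the hub at (178,237) and the ring at (350,54). I'll refine the tester pose from these.

```bash
python3 - <<'E'
from h import *
d=snapshot("wrist"); state(); h,s,v=np.moveaxis(hsv(d),2,0)
dk=((s<60)&(v<125)).astype(np.uint8); print(d["image"][97,185],d["image"][150,120])
m=masks(d); 
for nm,mk in (("dark",dk),("red",m["red"])):
  cs,_=cv2.findContours(mk.astype(np.uint8),cv2.RETR_EXTERNAL,cv2.CHAIN_APPROX_NONE)
  for c in cs:
    if len(c)>100 and cv2.contourArea(c)<9000 and cv2.contourArea(c)>1500: 
        e=cv2.fitEllipse(c); print(nm,np.round(e[0],1),np.round(e[1],1),plane(d,e[0],.02)[0].round(4))
rd=[b[0] for b in blobs(m["red"],20,120)]; rr=plane(d,[b for b in rd if b[1]<100],.055); print(len(rr)); 
(cx,cy),rad=cv2.minEnclosingCircle((rr[:,:2]*1000).astype(np.float32)); print("ring",cx,cy,rad,world((.1305,0)))
print("hub",plane(d,(178,237),.05)); print([world(np.array(q)).round(4) for q in((.0523,.0523),(-.0523,.0523),(.0523,-.0523))])
E
```

```text
t 9.50 tcp [ 0.5953 -0.055   0.0718] yaw -62.11 tilt 0.06 F [ 1.   0.  -0.2] gap 0.444 gf 35.3 q6 0.81
[81 86 87] [198 205 197]
dark [ 82.8 219. ] [57.6 71.4] [0.5282 0.0775 0.02  ]
dark [184.6  99.2] [70.6 79.6] [0.627 0.047 0.02 ]
dark [419.3  14.7] [40.6 68.8] [ 0.7275 -0.0494  0.02  ]
12
ring 685.2280883789062 -25.396223068237305 11.045238494873047 [ 0.68446443 -0.0261634 ]
hub [[0.56206099 0.0125265  0.05      ]]
[array([0.625 , 0.0468]), array([0.525 , 0.0774]), array([ 0.5944, -0.0532])]
```

Call:
move_arm(commands="1 -1.7 15 0 0 0 -0.4; 1 -1.7 25 0 0 0 -0.4; 1 -1.7 32 0 0 0 -0.4; 1 -1.7 38 0 0 0 -0.4; 1 -1.7 41 0 0 0 -0.4")

```text
t: 10.12
tcp_pos: [0.5946, -0.0518, 0.0298]
tool_rot: [0.97, 0.242, -0.0, -0.0]
force: [-0.7, -0.3, -1.4]
finger_gap: 0.444
gripper_force: 35.3
```

Call:
move_arm(commands="0 0 2 0 0 0 -0.4; 0 0 4 0 0 0 -0.4; 0 0 6 0 0 0 -0.4; 0 0 8 0 0 0 -0.4; 0 0 8 0 0 0 -0.4")

```text
t: 10.75
tcp_pos: [0.595, -0.0519, 0.0249]
tool_rot: [0.97, 0.242, 0.0, 0.0]
force: [-3.4, 0.4, 14.9]
finger_gap: 0.44
gripper_force: 36.7
```

```bash
python3 -c "
from h import *
snapshot('wrist');state()"
```

```text
t 10.80 tcp [ 0.595  -0.0519  0.0249] yaw -62.01 tilt 0.06 F [-3.8  0.3 15.1] gap 0.441 gf 36.7 q6 0.81
```

Contact at z = 0.0249 matches the grip height (0.015) plus the pocket floor, so the cap is seated. I'll release and lift.

Call:
move_arm(commands="0 0 -2 0 0 0 0.1; 0 0 -2 0 0 0 0.2; 0 0 -2 0 0 0 0.2; 0 0 -20 0 0 0 0.2; 0 0 -45 0 0 0 0.2")

```text
t: 11.42
tcp_pos: [0.5944, -0.0518, 0.0678]
tool_rot: [0.97, 0.242, -0.001, -0.0]
force: [0.2, 0.4, -0.3]
finger_gap: 0.602
gripper_force: 0.0
```

Call:
move_arm(commands="0 0 -40 0 0 0 0.3; 0 0 -80 0 0 0 0.4; 0 0 -80 0 0 0 0.4; 0 0 -80 0 0 0 0.4; 0 0 -80 0 0 0 0.4")

```text
t: 12.05
tcp_pos: [0.5938, -0.0516, 0.1462]
tool_rot: [0.97, 0.242, -0.001, -0.001]
force: [0.2, 0.0, -1.1]
finger_gap: 0.696
gripper_force: 0.0
```

```bash
python3 - <<'E'
from h import *
d=snapshot("wrist"); m=masks(d)
print([ (b,plane(d,b[0],.0265)[0].round(4)) for b in blobs(m["liner"],200,9000)])
cv2.imwrite("pics/w5.png",d["image"][:,:,::-1])
plan([(.4478,-.3908,.15,-62),(.4478,-.3908,.012,-62)])
E
```

```text
[(([316.3, 197.2], 1195), array([ 0.5937, -0.0529,  0.0265]))]
t 12.10 tcp [ 0.5938 -0.0516  0.1461] yaw -62.03 tilt 0.16 F [-0.1 -0.4 -0.1] gap 0.700 gf 0.0 q6 0.81
[-288.1  231.1   -3.8] [-0.1  0.1 -0. ] -> [  0.4478  -0.3908   0.15   -62.    ]
[  0.   0. 138.] [0. 0. 0.] -> [ 4.478e-01 -3.908e-01  1.200e-02 -6.200e+01]
```

View pics/w5.png

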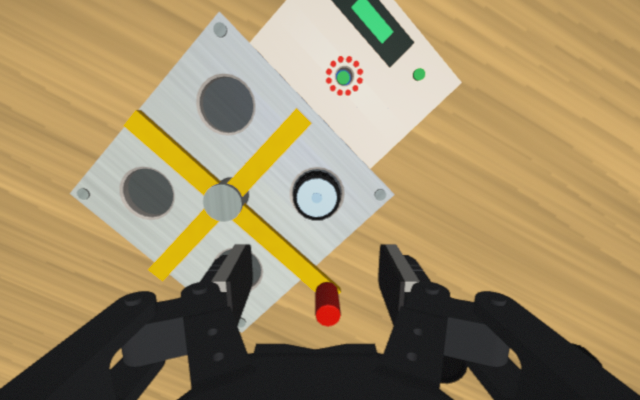

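The view shows the cap flush in its pocket at (316,197) and the arms clear. Next is the cap at (0.448,-0.391).

Call:
move_arm(commands="-41 33 -4 0 0 0 0.4; -82 66 -4 0 0 0 0.4; -123 99 -4 0 0 0 0.4; -164 132 -4 0 0 0 0.4; -205 165 -4 0 0 0 0.4")

```text
t: 12.72
tcp_pos: [0.4899, -0.2949, 0.1503]
tool_rot: [0.97, 0.242, -0.001, -0.001]
force: [1.2, -0.2, -0.5]
finger_gap: 0.695
gripper_force: 0.0
```

Call:
move_arm(commands="-41 33 0 0 0 0 0.4; -83 66 0 0 0 0 0.4; -83 66 0 0 0 0 0.4; -83 66 0 0 0 0 0.4; -83 66 0 0 0 0 0.4")

```text
t: 13.35
tcp_pos: [0.449, -0.3892, 0.1508]
tool_rot: [0.97, 0.243, -0.0, -0.001]
force: [0.1, 0.2, -0.1]
finger_gap: 0.696
gripper_force: 0.0
```

```bash
python3 - <<'E'
from h import *
d=snapshot("wrist"); m=masks(d)
L=[ (b,plane(d,b[0],.0165)[0].round(4)) for b in blobs(m["liner"],200,9000)]; print(L)
plan([(.4478,-.3908,.012,-62)]); plan([tuple(L[0][1][:2])+(.012,-62)])
d=snapshot("top"); print([(b[0],plane(d,b[0],.0165)[0].round(4)) for b in blobs(masks(d)["liner"],60,300) if b[0][0]<560])
E
```

```text
[(([313.8, 193.9], 1107), array([ 0.4475, -0.3888,  0.0165]))]
t 13.40 tcp [ 0.4492 -0.3892  0.151 ] yaw -61.91 tilt 0.08 F [0.5 0.3 0.1] gap 0.701 gf 0.0 q6 0.18
[ -2.    0.9 139. ] [-0.1  0.   0.1] -> [ 4.478e-01 -3.908e-01  1.200e-02 -6.200e+01]
t 13.40 tcp [ 0.4492 -0.3892  0.151 ] yaw -61.91 tilt 0.08 F [0.5 0.3 0.1] gap 0.701 gf 0.0 q6 0.18
[ -1.3  -1.  139. ] [-0.1  0.   0.1] -> [ 4.475e-01 -3.888e-01  1.200e-02 -6.200e+01]
[([181.5, 164.2], array([0.6195, 0.311 , 0.0165])), ([331.6, 177.2], array([ 0.5961, -0.0529,  0.0165])), ([475.5, 243.6], array([ 0.4478, -0.3909,  0.0165]))]
```

Call:
move_arm(commands="-1.5 0 40 0 0 0 0.4; -1.5 0 80 0 0 0 0.4; -1.5 0 110 0 0 0 0.4; -1.5 0 130 0 0 0 0.4; -1.5 0 138 0 0 0 0.4")

```text
t: 14.08
tcp_pos: [0.4475, -0.3902, 0.0121]
tool_rot: [0.97, 0.242, -0.0, -0.001]
force: [-0.1, -0.2, 0.4]
finger_gap: 0.699
gripper_force: 0.0
```

Call:
move_arm(commands="0 0 0 0 0 0 0.4; 0 0 0 0 0 0 -0.4; 0 0 0 0 0 0 -0.4; 0 0 0 0 0 0 -0.4; 0 0 0 0 0 0 -0.4")

```text
t: 14.7
tcp_pos: [0.4481, -0.3922, 0.0147]
tool_rot: [0.97, 0.242, 0.001, 0.001]
force: [0.5, 0.7, 6.3]
finger_gap: 0.444
gripper_force: 35.1
```

Call:
move_arm(commands="0 0 -30 0 0 0 -0.4; 0 0 -75 0 0 0 -0.4; 0 0 -117 0 0 0 -0.4; 0 0 -117 0 0 0 -0.4; 0 0 -117 0 0 0 -0.4")

```text
t: 15.32
tcp_pos: [0.447, -0.3912, 0.13]
tool_rot: [0.97, 0.242, -0.0, -0.0]
force: [-0.2, -0.8, -1.0]
finger_gap: 0.439
gripper_force: 35.2
```

```bash
python3 - <<'E'
from h import *
d=snapshot("wrist"); m=masks(d)
p,y,r=state(); print([ (b,r.inv().apply(plane(d,b[0],p[2]+.002)[0]-p).round(4)) for b in blobs(m["liner"],150,9000)])
plan([(.462,-.267,.13,-32),(.478,-.145,.13,-2),(.4944,-.0226,.13,28),(.4944,-.0226,.04,28)])
E
```

```text
t 15.38 tcp [ 0.4467 -0.3909  0.1293] yaw -62.03 tilt 0.14 F [-0.5  0.1 -1.1] gap 0.445 gf 35.2 q6 0.18
[(([315.0, 259.1], 3581), array([ 0.0001,  0.0005, -0.002 ]))]
t 15.38 tcp [ 0.4467 -0.3909  0.1293] yaw -62.03 tilt 0.14 F [-0.5  0.1 -1.1] gap 0.445 gf 35.2 q6 0.18
[  71.6 -102.2   -0.5] [ -0.1  -0.  -30. ] -> [  0.462  -0.267   0.13  -32.   ]
[111.9 -51.1   0. ] [  0.   0. -30.] -> [ 0.478 -0.145  0.13  -2.   ]
[122.9  12.1   0. ] [  0.   0. -30.] -> [ 4.944e-01 -2.260e-02  1.300e-01  2.800e+01]
[ 0.  0. 90.] [0. 0. 0.] -> [ 4.944e-01 -2.260e-02  4.000e-02  2.800e+01]
```

Call:
move_arm(commands="24 -34 0 0 0 -10 -0.4; 48 -68 0 0 0 -20 -0.4; 72 -102 0 0 0 -30 -0.4; 72 -102 0 0 0 -30 -0.4; 72 -102 0 0 0 -30 -0.4")

```text
t: 16.0
tcp_pos: [0.4631, -0.2679, 0.1294]
tool_rot: [0.875, 0.484, -0.0, -0.0]
force: [0.3, 0.1, 0.1]
finger_gap: 0.442
gripper_force: 35.2
```

Call:
move_arm(commands="37 -17 0 0 0 -10 -0.4; 74 -34 0 0 0 -20 -0.4; 112 -51 0 0 0 -30 -0.4; 112 -51 0 0 0 -30 -0.4; 112 -51 0 0 0 -30 -0.4")

```text
t: 16.62
tcp_pos: [0.48, -0.1473, 0.1302]
tool_rot: [0.72, 0.694, -0.0, 0.001]
force: [0.3, -0.7, -0.5]
finger_gap: 0.444
gripper_force: 35.2
```

Call:
move_arm(commands="41 4 0 0 0 -10 -0.4; 82 8 0 0 0 -20 -0.4; 123 12 0 0 0 -30 -0.4; 123 12 25 0 0 -30 -0.4; 123 12 50 0 0 -30 -0.4")

```text
t: 17.25
tcp_pos: [0.4972, -0.0247, 0.08]
tool_rot: [0.516, 0.857, 0.0, 0.001]
force: [0.2, -0.3, -0.0]
finger_gap: 0.445
gripper_force: 35.2
```

Call:
move_arm(commands="0 0 10 0 0 0 -0.4; 0 0 10 0 0 0 -0.4; 0 0 10 0 0 0 -0.4; 0 0 10 0 0 0 -0.4; 0 0 10 0 0 0 -0.4")

```text
t: 17.88
tcp_pos: [0.4961, -0.0234, 0.0709]
tool_rot: [0.515, 0.857, 0.0, 0.001]
force: [-0.8, -0.3, -1.4]
finger_gap: 0.446
gripper_force: 35.2
```

```bash
python3 - <<'E'
from h import *
plan([(.4944,-.0226,.032,28),(.4944,-.0226,.022,28)])
E
```

```text
t 17.88 tcp [ 0.4961 -0.0234  0.0709] yaw 27.97 tilt 0.07 F [-0.8 -0.3 -1.4] gap 0.446 gf 35.2 q6 -0.76
[ 1.5 -1.1 38.9] [ 0.1  0.1 -0. ] -> [ 4.944e-01 -2.260e-02  3.200e-02  2.800e+01]
[ 0.  0. 10.] [0. 0. 0.] -> [ 4.944e-01 -2.260e-02  2.200e-02  2.800e+01]
```

Call:
move_arm(commands="1.5 -1 15 0 0 0 -0.4; 1.5 -1 25 0 0 0 -0.4; 1.5 -1 32 0 0 0 -0.4; 1.5 -1 38 0 0 0 -0.4; 1.5 -1 41 0 0 0 -0.4")

```text
t: 18.5
tcp_pos: [0.4941, -0.0224, 0.029]
tool_rot: [0.515, 0.857, -0.0, -0.0]
force: [0.9, -0.3, 0.4]
finger_gap: 0.444
gripper_force: 35.2
```

Call:
move_arm(commands="0 0 2 0 0 0 -0.4; 0 0 4 0 0 0 -0.4; 0 0 6 0 0 0 -0.4; 0 0 8 0 0 0 -0.4; 0 0 8 0 0 0 -0.4")

```text
t: 19.12
tcp_pos: [0.4943, -0.0225, 0.0244]
tool_rot: [0.515, 0.857, 0.0, 0.001]
force: [-3.7, 0.6, 28.0]
finger_gap: 0.447
gripper_force: 37.7
```

```bash
python3 -c "
from h import *
snapshot('wrist');state()"
```

```text
t 19.18 tcp [ 0.4943 -0.0225  0.0244] yaw 27.99 tilt 0.12 F [-4.5  0.  26.3] gap 0.441 gf 37.7 q6 -0.76
```

Call:
move_arm(commands="0 0 -4 0 0 0 0.1; 0 0 -4 0 0 0 0.2; 0 0 -4 0 0 0 0.2; 0 0 -25 0 0 0 0.2; 0 0 -55 0 0 0 0.2")

```text
t: 19.8
tcp_pos: [0.4932, -0.0222, 0.0756]
tool_rot: [0.515, 0.857, -0.0, -0.002]
force: [-0.4, 0.6, 0.2]
finger_gap: 0.602
gripper_force: 0.0
```

Call:
move_arm(commands="0 0 -40 0 0 0 0.3; 0 0 -76 0 0 0 0.4; 0 0 -76 0 0 0 0.4; 0 0 -76 0 0 0 0.4; 0 0 -76 0 0 0 0.4")

```text
t: 20.42
tcp_pos: [0.4931, -0.0222, 0.1509]
tool_rot: [0.515, 0.857, -0.0, -0.002]
force: [-0.5, -0.3, -0.8]
finger_gap: 0.703
gripper_force: 0.0
```

```bash
python3 - <<'E'
from h import *
d=snapshot("wrist"); m=masks(d)
print([ (b,plane(d,b[0],.0265)[0].round(4)) for b in blobs(m["liner"],200,9000)])
d=snapshot("top"); print([(b[0],plane(d,b[0],.0165)[0].round(4)) for b in blobs(masks(d)["liner"],60,300) if b[0][0]<560])
plan([(.6192,.3105,.15,28)])
E
```

```text
[(([316.3, 195.4], 1187), array([ 0.4941, -0.0218,  0.0265])), (([410.3, 202.5], 988), array([0.5692, 0.011 , 0.0265]))]
[([181.4, 164.2], array([0.6195, 0.3113, 0.0165])), ([302.0, 233.7], array([0.4598, 0.0138, 0.0165]))]
t 20.52 tcp [ 0.4934 -0.0223  0.1511] yaw 27.97 tilt 0.16 F [ 0.9 -0.4  0.3] gap 0.703 gf 0.0 q6 -0.76
[234.9 267.2   1. ] [-0.1 -0.1 -0. ] -> [ 0.6192  0.3105  0.15   28.    ]
```

Call:
move_arm(commands="34 38 0 0 0 0 0.4; 67 76 0 0 0 0 0.4; 101 115 0 0 0 0 0.4; 134 153 0 0 0 0 0.4; 168 191 0 0 0 0 0.4")

```text
t: 21.15
tcp_pos: [0.584, 0.217, 0.1512]
tool_rot: [0.515, 0.857, -0.001, -0.001]
force: [0.1, -0.3, -0.2]
finger_gap: 0.699
gripper_force: 0.0
```

Call:
move_arm(commands="34 38 0 0 0 0 0.4; 67 76 0 0 0 0 0.4; 67 76 0 0 0 0 0.4; 67 76 0 0 0 0 0.4; 67 76 0 0 0 0 0.4")

```text
t: 21.78
tcp_pos: [0.6191, 0.3089, 0.1517]
tool_rot: [0.516, 0.857, -0.001, -0.001]
force: [-0.6, 0.5, -0.0]
finger_gap: 0.696
gripper_force: 0.0
```

```bash
python3 - <<'E'
from h import *
d=snapshot("wrist"); m=masks(d)
L=[ (b,plane(d,b[0],.0165)[0].round(4)) for b in blobs(m["liner"],200,9000)]; print(L)
plan([(.6192,.3105,.0125,28)])
for b in L: plan([tuple(b[1][:2])+(.0125,28)])
E
```

```text
[(([315.7, 192.0], 1100), array([0.6196, 0.3092, 0.0165]))]
t 21.82 tcp [0.6193 0.3089 0.152 ] yaw 27.89 tilt 0.08 F [ 0.7  0.6 -0.1] gap 0.701 gf 0.0 q6 -0.18
[  1.4   0.9 139.5] [-0.1 -0.  -0.1] -> [6.192e-01 3.105e-01 1.250e-02 2.800e+01]
t 21.82 tcp [0.6193 0.3089 0.152 ] yaw 27.89 tilt 0.08 F [ 0.7  0.6 -0.1] gap 0.701 gf 0.0 q6 -0.18
[1.000e-01 6.000e-01 1.395e+02] [-0.1 -0.  -0.1] -> [6.196e-01 3.092e-01 1.250e-02 2.800e+01]
```

Call:
move_arm(commands="0 0 40 0 0 0 0.4; -0.5 1 80 0 0 0 0.4; -0.5 1 110 0 0 0 0.4; -0.5 1 130 0 0 0 0.4; -0.5 1 139 0 0 0 0.4")

```text
t: 22.45
tcp_pos: [0.6205, 0.3096, 0.0124]
tool_rot: [0.516, 0.857, -0.001, -0.0]
force: [-0.3, 0.3, -0.7]
finger_gap: 0.702
gripper_force: 0.0
```

Call:
move_arm(commands="0 0 0 0 0 0 0.4; 0 0 0 0 0 0 -0.4; 0 0 0 0 0 0 -0.4; 0 0 0 0 0 0 -0.4; 0 0 0 0 0 0 -0.4")

```text
t: 23.08
tcp_pos: [0.622, 0.3108, 0.0151]
tool_rot: [0.515, 0.857, 0.001, 0.001]
force: [-0.5, 0.1, 5.2]
finger_gap: 0.442
gripper_force: 35.6
```

Call:
move_arm(commands="0 0 -30 0 0 0 -0.4; 0 0 -75 0 0 0 -0.4; 0 0 -117 0 0 0 -0.4; 0 0 -117 0 0 0 -0.4; 0 0 -117 0 0 0 -0.4")

```text
t: 23.7
tcp_pos: [0.62, 0.3102, 0.1297]
tool_rot: [0.515, 0.857, -0.001, -0.0]
force: [0.1, -0.6, -0.9]
finger_gap: 0.443
gripper_force: 35.1
```

```bash
python3 - <<'E'
from h import *
d=snapshot("wrist"); m=masks(d)
p,y,r=state(); print([ (b,r.inv().apply(plane(d,b[0],p[2]+.002)[0]-p).round(4)) for b in blobs(m["liner"],150,9000)])
plan([(.625,.0468,.13,28),(.625,.0468,.032,28)])
E
```

```text
t 23.75 tcp [0.6195 0.31   0.1288] yaw 27.98 tilt 0.19 F [-0.3  0.3 -0.2] gap 0.440 gf 35.1 q6 -0.19
[(([315.0, 260.4], 3547), array([-0.0012,  0.0009, -0.002 ]))]
t 23.75 tcp [0.6195 0.31   0.1288] yaw 27.98 tilt 0.19 F [-0.3  0.3 -0.2] gap 0.440 gf 35.1 q6 -0.19
[-235.  -118.6   -1. ] [-0.2 -0.  -0. ] -> [ 0.625   0.0468  0.13   28.    ]
[ 0.  0. 98.] [0. 0. 0.] -> [ 0.625   0.0468  0.032  28.    ]
```

Call:
move_arm(commands="-47 -24 0 0 0 0 -0.4; -94 -47 0 0 0 0 -0.4; -141 -71 0 0 0 0 -0.4; -188 -95 0 0 0 0 -0.4; -234 -119 0 0 0 0 -0.4")

```text
t: 24.38
tcp_pos: [0.6241, 0.0464, 0.1282]
tool_rot: [0.515, 0.857, -0.001, -0.002]
force: [0.8, 0.5, -0.7]
finger_gap: 0.439
gripper_force: 35.2
```

Call:
move_arm(commands="0 0 25 0 0 0 -0.4; 0 0 58 0 0 0 -0.4; 0 0 58 0 0 0 -0.4; 0 0 58 0 0 0 -0.4; 0 0 58 0 0 0 -0.4")

```text
t: 25.0
tcp_pos: [0.6263, 0.0481, 0.0734]
tool_rot: [0.515, 0.857, 0.0, 0.001]
force: [0.2, -0.1, -0.0]
finger_gap: 0.438
gripper_force: 35.3
```

```bash
python3 - <<'E'
from h import *
plan([(.625,.0468,.032,28)])
E
```

```text
t 25.00 tcp [0.6263 0.0481 0.0734] yaw 28.00 tilt 0.12 F [ 0.2 -0.1 -0. ] gap 0.438 gf 35.3 q6 -0.59
[-0.5 -1.9 41.4] [0.1 0.1 0. ] -> [ 0.625   0.0468  0.032  28.    ]
```

Call:
move_arm(commands="0 -1.5 15 0 0 0 -0.4; 0 -1.5 25 0 0 0 -0.4; 0 -1.5 34 0 0 0 -0.4; 0 -1.5 40 0 0 0 -0.4; 0 -1.5 43 0 0 0 -0.4")

```text
t: 25.62
tcp_pos: [0.624, 0.0472, 0.0287]
tool_rot: [0.515, 0.857, -0.0, -0.0]
force: [-0.3, 0.0, -0.4]
finger_gap: 0.44
gripper_force: 35.2
```

Call:
move_arm(commands="0 0 2 0 0 0 -0.4; 0 0 4 0 0 0 -0.4; 0 0 6 0 0 0 -0.4; 0 0 7 0 0 0 -0.4; 0 0 7 0 0 0 -0.4")

```text
t: 26.25
tcp_pos: [0.6243, 0.0472, 0.025]
tool_rot: [0.515, 0.857, 0.0, 0.0]
force: [-3.9, 0.4, 13.8]
finger_gap: 0.442
gripper_force: 36.6
```

```bash
python3 -c "
from h import *
snapshot('wrist');state()"
```

```text
t 26.30 tcp [0.6243 0.0472 0.0249] yaw 27.99 tilt 0.05 F [-3.3 -0.1 13.6] gap 0.439 gf 36.6 q6 -0.59
```

Call:
move_arm(commands="0 0 -3 0 0 0 0.1; 0 0 -3 0 0 0 0.2; 0 0 -3 0 0 0 0.2; 0 0 -25 0 0 0 0.2; 0 0 -55 0 0 0 0.2")

```text
t: 26.92
tcp_pos: [0.6231, 0.0473, 0.0764]
tool_rot: [0.515, 0.857, -0.001, -0.002]
force: [0.0, -0.4, -0.4]
finger_gap: 0.601
gripper_force: 0.0
```

Call:
move_arm(commands="0 0 -40 0 0 0 0.3; 0 0 -90 0 0 0 0.3; 0 0 -90 0 0 0 0.3; 0 0 -90 0 0 0 0.3; 0 0 -90 0 0 0 0.3")

```text
t: 27.55
tcp_pos: [0.6228, 0.0473, 0.1654]
tool_rot: [0.515, 0.857, -0.001, -0.002]
force: [-0.1, -0.2, 0.6]
finger_gap: 0.651
gripper_force: 0.0
```

```bash
python3 - <<'E'
from h import *
d=snapshot("wrist"); m=masks(d)
print([ (b,plane(d,b[0],.0265)[0].round(4)) for b in blobs(m["liner"],200,9000)])
cv2.imwrite("pics/w6.png",d["image"][:,:,::-1])
plan([(.5265,-.098,.17,-17),(.5265,-.098,.05,-17)])
E
```

```text
[(([287.8, 115.3], 455), array([0.5708, 0.0951, 0.0265])), (([337.2, 160.4], 2778), array([0.6267, 0.0813, 0.0265])), (([152.1, 192.0], 1025), array([ 0.4919, -0.0232,  0.0265])), (([317.0, 192.5], 1072), array([0.6247, 0.0471, 0.0265]))]
t 27.60 tcp [0.6229 0.0473 0.1654] yaw 27.97 tilt 0.22 F [ 1.  -0.5  0.5] gap 0.649 gf 0.0 q6 -0.59
[ -83.1 -153.3   -4.3] [-0.2 -0.  45. ] -> [  0.5265  -0.098    0.17   -17.    ]
[  0.   0. 120.] [0. 0. 0.] -> [  0.5265  -0.098    0.05   -17.    ]
```

Call:
move_arm(commands="-17 -31 -5 0 0 10 0.3; -33 -61 -5 0 0 20 0.3; -50 -92 -5 0 0 30 0.3; -66 -122 -5 0 0 40 0.3; -83 -153 -5 0 0 45 0.3")

```text
t: 28.22
tcp_pos: [0.5267, -0.0985, 0.1712]
tool_rot: [0.805, 0.593, -0.001, -0.001]
force: [-0.9, 0.1, 0.1]
finger_gap: 0.652
gripper_force: 0.0
```

```bash
python3 - <<'E'
from h import *
d=snapshot("wrist"); d=snapshot("wrist"); m=masks(d)
print([(b,plane(d,b[0],.078)[0].round(4)) for b in blobs(m["red"],200,9000)])
plan([(.5265,-.098,.05,-17)])
E
```

```text
[(([318.3, 195.4], 599), array([ 0.5289, -0.0948,  0.078 ]))]
t 28.32 tcp [ 0.5257 -0.0998  0.1711] yaw -17.26 tilt 0.22 F [ 1.  -0.6 -0.5] gap 0.653 gf 0.0 q6 -0.09
[  2.    0.7 121.1] [-0.2  0.  -0.3] -> [  0.5265  -0.098    0.05   -17.    ]
```

Call:
move_arm(commands="2 0.5 40 0 0 0 0.3; 2 0.5 80 0 0 0 0.2; 2 0.5 110 0 0 0 0.1; 2 0.5 121 0 0 0 0; 2 0.5 121 0 0 0 -0.2", grip_force=25)

```text
t: 28.95
tcp_pos: [0.5289, -0.0956, 0.0506]
tool_rot: [0.804, 0.595, -0.0, -0.001]
force: [-0.1, -0.7, 1.5]
finger_gap: 0.399
gripper_force: 0.0
```

Call:
move_arm(commands="0 0 0 0 0 0 -0.8; 0 0 0 0 0 0 -0.8; 0 0 0 0 0 0 -0.8; 0 0 0 0 0 0 -0.8; 0 0 0 0 0 0 -0.8")

```text
t: 29.58
tcp_pos: [0.5284, -0.0957, 0.052]
tool_rot: [0.804, 0.595, -0.0, -0.0]
force: [-4.5, 2.4, 5.7]
finger_gap: 0.221
gripper_force: 25.8
```

Call:
move_arm(commands="1.4 -18 0 0 0 9 -0.8; 5.6 -35.5 0 0 0 18 -0.8; 12.5 -52.2 0 0 0 27 -0.8; 22 -67.6 0 0 0 36 -0.8; 33.7 -81.3 0 0 0 45 -0.8")

```text
t: 30.2
tcp_pos: [0.4607, -0.0413, 0.052]
tool_rot: [0.971, 0.239, -0.0, 0.001]
force: [-3.5, -5.3, 4.9]
finger_gap: 0.223
gripper_force: 25.7
```

Call:
move_arm(commands="0 -1 0 0 0 0 -0.8; 0 -2 0 0 0 1 -0.8; 0 -3 0 0 0 1 -0.8; 0 -3 0 0 0 1 -0.8; 0 -3 0 0 0 1 -0.8")

```text
t: 30.82
tcp_pos: [0.4598, -0.0398, 0.052]
tool_rot: [0.972, 0.235, -0.0, 0.002]
force: [-7.1, -10.9, 6.8]
finger_gap: 0.225
gripper_force: 26.0
```

```bash
python3 - <<'E'
from h import *
p,y,r=state(); v=p[:2]-C; print(np.linalg.norm(v),np.degrees(np.arctan2(v[1],v[0]))-PSI+135, "deg open")
E
```

```text
t 30.82 tcp [ 0.4598 -0.0398  0.052 ] yaw -62.87 tilt 0.20 F [ -7.1 -10.9   6.8] gap 0.225 gf 26.0 q6 0.78
0.1125885237712511 -0.48368641823742564 deg open
```

Call:
move_arm(commands="-2 -1 0 0 0 0 -0.8; -2 -2 0 0 0 0 -0.8; -2 -3 0 0 0 0 -0.8; -2 -3 0 0 0 0 -0.8; -2 -3 0 0 0 0 -0.8")

```text
t: 31.45
tcp_pos: [0.4598, -0.0397, 0.0521]
tool_rot: [0.972, 0.235, 0.003, 0.004]
force: [-3.4, -16.3, 3.2]
finger_gap: 0.225
gripper_force: 25.9
```

```bash
python3 - <<'E'
from h import *
p,y,r=state(); v=p[:2]-C; print(np.linalg.norm(v),np.degrees(np.arctan2(v[1],v[0]))-PSI+135, "deg open")
E
```

```text
t 31.45 tcp [ 0.4598 -0.0397  0.0521] yaw -62.87 tilt 0.51 F [ -3.4 -16.3   3.2] gap 0.225 gf 25.9 q6 0.78
0.11254240244835356 -0.522296696722492 deg open
```

The lever is at its stop. I'll release, lift and head to the stylus.

Call:
move_arm(commands="0 0 0 0 0 0 0; 0 0 0 0 0 0 0.3; 0 0 0 0 0 0 0.3; 2 2 -30 0 0 0 0.3; 2 2 -60 0 0 0 0.3")

```text
t: 32.08
tcp_pos: [0.4593, -0.0362, 0.1117]
tool_rot: [0.972, 0.233, -0.0, -0.0]
force: [0.6, 0.1, -0.2]
finger_gap: 0.65
gripper_force: 0.0
```

Call:
move_arm(commands="0 0 -50 0 0 -8 0.3; 0 0 -100 0 0 -16 0.3; 0 0 -140 0 0 -24 0.3; 0 0 -140 0 0 -32 0.3; 0 0 -140 0 0 -37 0.3")

```text
t: 32.7
tcp_pos: [0.4595, -0.0362, 0.2521]
tool_rot: [0.847, 0.531, 0.001, 0.001]
force: [-0.2, 0.3, -0.2]
finger_gap: 0.651
gripper_force: 0.0
```

```bash
python3 - <<'E'
from h import *
plan([(.491,.309,.25,14)])
d=snapshot("top"); m=masks(d)
for b in blobs(m["red"]): 
    if b[0][0]>200: k=plane(d,b[0],.078)[0]; print(b,k,np.degrees(np.arctan2(*(k[:2]-C)[::-1]))-PSI+135)
E
```

```text
t 32.70 tcp [ 0.4595 -0.0362  0.2521] yaw -25.80 tilt 0.12 F [-0.2  0.3 -0.2] gap 0.651 gf 0.0 q6 0.13
[ 324.5 -121.9    2. ] [  0.1   0.  -39.8] -> [ 0.491  0.309  0.25  14.   ]
```

Call:
move_arm(commands="54 -20 0 0 0 -8 0.3; 108 -41 0 0 0 -16 0.3; 162 -61 0 0 0 -24 0.3; 216 -82 0 0 0 -32 0.3; 270 -102 0 0 0 -40 0.3")

```text
t: 33.38
tcp_pos: [0.4857, 0.253, 0.2511]
tool_rot: [0.614, 0.789, -0.0, 0.0]
force: [1.0, 0.4, 0.5]
finger_gap: 0.645
gripper_force: 0.0
```

```bash
python3 - <<'E'
from h import *
plan([(.491,.309,.25,14)])
d=snapshot("top"); m=masks(d)
for b in blobs(m["red"]): 
    if b[0][0]>200: k=plane(d,b[0],.078)[0]; print(b,k,np.degrees(np.arctan2(*(k[:2]-C)[::-1]))-PSI+135)
cv2.imwrite("pics/top2.png",cv2.resize(d["image"][100:260,220:380,::-1],None,fx=3.6,fy=3.6,interpolation=cv2.INTER_CUBIC))
E
```

```text
t 33.38 tcp [0.4857 0.253  0.2511] yaw 14.20 tilt 0.01 F [1.  0.4 0.5] gap 0.645 gf 0.0 q6 0.03
[53.  18.8  1.1] [-0.   0.   0.2] -> [ 0.491  0.309  0.25  14.   ]
([325.4, 234.9], 51) [ 0.45811555 -0.04125757  0.078     ] -0.2391489659977708
```

View pics/top2.png

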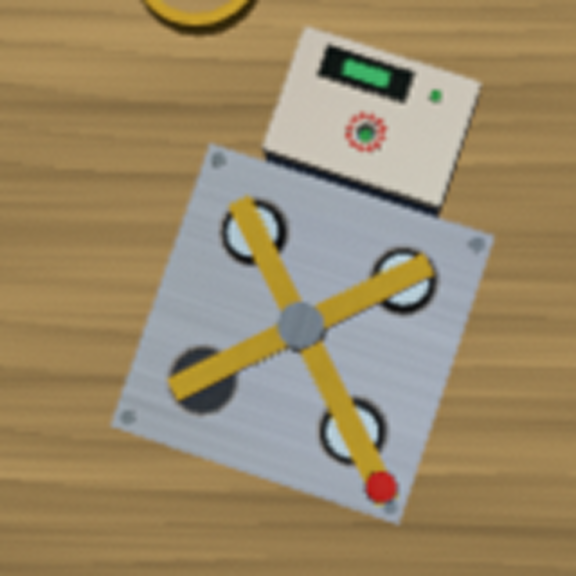

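The lever is shut with an arm over each pocket, and the caps are seated at crop (254,231), (404,280) and (352,430). Now to look at the stylus.

```bash
python3 - <<'E'
from h import *
d=snapshot("wrist"); p,y,r=state(); h,s,v=np.moveaxis(hsv(d),2,0)
om=((h<16)&(s>170)&(v>60)).astype(np.uint8)
cs,_=cv2.findContours(om,cv2.RETR_EXTERNAL,cv2.CHAIN_APPROX_NONE)
for c in cs:
    if cv2.contourArea(c)>150:
        q=cv2.minAreaRect(c); print(q, plane(d,q[0],.115)); b=cv2.boxPoints(q); print(plane(d,b,.115).round(4).tolist())
cv2.imwrite("pics/w7.png",cv2.resize(d["image"][60:260,200:440,::-1],None,fx=3,fy=3,interpolation=cv2.INTER_CUBIC))
E
```

```text
t 33.48 tcp [0.486  0.2562 0.2511] yaw 14.35 tilt 0.17 F [ 0.5 -0.7  0.2] gap 0.648 gf 0.0 q6 0.03
```

View pics/w7.png

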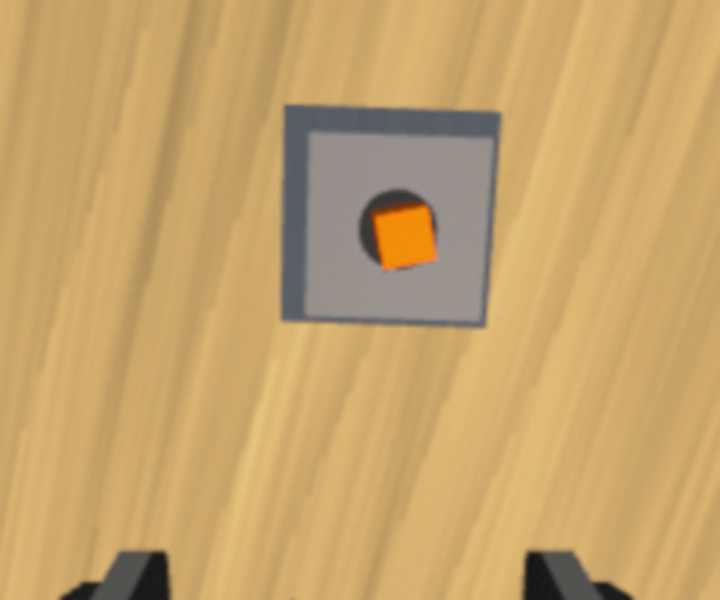

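The stylus grip top is an orange square in the crop with corners (372,213), (430,205), (438,260) and (385,271). Stand top corners are (308,131), (495,137), (485,321) and (304,318).

```bash
python3 - <<'E'
from h import *
d=snapshot("wrist"); p,y,r=state()
f=lambda q:np.array(q)/3.+[200,60]-.33
for q,z in (([(372,213),(430,205),(438,260),(385,271)],.115),([(308,131),(495,137),(485,321),(304,318)],.07)):
    W=plane(d,f(q),z); e=W[1]-W[0]+W[2]-W[3]; g=W[0]-W[3]+W[1]-W[2]
    print(W.mean(0).round(4),np.linalg.norm(e)/2,np.linalg.norm(g)/2,np.degrees(np.arctan2(e[1],e[0])),np.degrees(np.arctan2(g[1],g[0])))
h,s,v=np.moveaxis(hsv(d),2,0); q=f([(406,237)])[0].astype(int); print(d["image"][q[1],q[0]])
om=((h<18)&(s>200)&(v>150)).astype(np.uint8)
for c in cv2.findContours(om,0,1)[0]:
    if cv2.contourArea(c)>80: q=cv2.minAreaRect(c); print(q,plane(d,q[0],.115).round(4))
E
```

```text
t 33.52 tcp [0.4855 0.2536 0.2508] yaw 14.20 tilt 0.01 F [ 0.2  0.4 -0.1] gap 0.652 gf 0.0 q6 0.03
[0.4915 0.3063 0.115 ] 0.016105457950729766 0.016279109002992977 23.98177220851239 115.9963737066912
[0.4917 0.3059 0.07  ] 0.06121821922499248 0.06050658869238035 13.023386214204612 102.99108793328904
[241 142  10]
((336.4189453125, 134.0135040283203), (19.234682083129883, 18.9058837890625), 80.53767395019531) [[0.4916 0.3105 0.115 ]]
```

```bash
python3 - <<'E'
from h import *
plan([(.4915,.309,.16,24.5)])
E
```

```text
t 33.52 tcp [0.4855 0.2536 0.2508] yaw 14.20 tilt 0.01 F [ 0.2  0.4 -0.1] gap 0.652 gf 0.0 q6 0.03
[52.3 19.4 90.8] [ -0.   -0.  -10.3] -> [ 0.4915  0.309   0.16   24.5   ]
```

Call:
move_arm(commands="26 10 30 0 0 -5 0.2; 52 19 60 0 0 -10 0.2; 52 19 85 0 0 -10 0.1; 52 19 85 0 0 -10 0.1; 52 19 85 0 0 -10 0.1")

```text
t: 34.15
tcp_pos: [0.4925, 0.3051, 0.167]
tool_rot: [0.546, 0.838, 0.0, 0.0]
force: [0.5, -0.0, -0.1]
finger_gap: 0.554
gripper_force: 0.0
```

```bash
python3 - <<'E'
from h import *
d=snapshot("wrist"); plan([(.4915,.309,.08,24.5)]); h,s,v=np.moveaxis(hsv(d),2,0)
om=((h<18)&(s>200)&(v>150)).astype(np.uint8)
for c in cv2.findContours(om,0,1)[0]:
    if cv2.contourArea(c)>80: q=cv2.minAreaRect(c); print(q,plane(d,q[0],.115).round(4))
E
```

```text
t 34.20 tcp [0.4928 0.3053 0.1675] yaw 23.88 tilt 0.11 F [-0.4  0.5 -0.4] gap 0.553 gf 0.0 q6 -0.05
[ 3.9  0.1 87.5] [ 0.1  0.  -0.6] -> [ 0.4915  0.309   0.08   24.5   ]
((317.0, 213.5), (23.0, 24.0), 90.0) [[0.4916 0.3113 0.115 ]]
```

Call:
move_arm(commands="4.5 0 30 0 0 0 0.1; 4.5 0 60 0 0 0 0; 4.5 0 80 0 0 0 0; 4.5 0 87 0 0 0 0; 4.5 0 87 0 0 0 0", grip_force=40)

```text
t: 34.83
tcp_pos: [0.4908, 0.3099, 0.08]
tool_rot: [0.545, 0.838, 0.0, 0.0]
force: [0.0, 0.4, 0.2]
finger_gap: 0.506
gripper_force: 0.0
```

Call:
move_arm(commands="0 0 0 0 0 0 -1; 0 0 0 0 0 0 -1; 0 0 0 0 0 0 -1; 0 0 0 0 0 0 -1; 0 0 0 0 0 0 -1")

```text
t: 35.45
tcp_pos: [0.491, 0.3103, 0.0805]
tool_rot: [0.545, 0.839, 0.001, 0.001]
force: [0.1, -0.1, 6.1]
finger_gap: 0.181
gripper_force: 42.1
```

```bash
python3 -c "
from h import *
snapshot('wrist');state()"
```

```text
t 35.50 tcp [0.491  0.3103 0.0805] yaw 23.98 tilt 0.13 F [ 0.2 -1.8  6.3] gap 0.181 gf 42.1 q6 -0.05
```

Call:
move_arm(commands="0 0 -20 0 0 0 -1; 0 0 -50 0 0 0 -1; 0 0 -90 0 0 0 -1; 0 0 -100 0 0 0 -1; 0 0 -100 0 0 0 -1")

```text
t: 36.12
tcp_pos: [0.4901, 0.31, 0.1795]
tool_rot: [0.545, 0.839, 0.0, 0.0]
force: [0.5, 0.3, -1.6]
finger_gap: 0.181
gripper_force: 41.4
```

```bash
python3 - <<'E'
from h import *
d=snapshot("scene"); cv2.imwrite("pics/s2.png",cv2.resize(d["image"][80:280,360:600,::-1],None,fx=3,fy=3))
plan([(.6848,-.0258,.18,24),(.6848,-.0258,.13,24)])
E
```

```text
t 36.17 tcp [0.4894 0.3097 0.1785] yaw 23.97 tilt 0.09 F [-0.   0.3 -0.6] gap 0.185 gf 41.4 q6 -0.05
[-386.    42.2   -1.6] [-0.1 -0.  -0. ] -> [ 0.6848 -0.0258  0.18   24.    ]
[ 0.  0. 50.] [0. 0. 0.] -> [ 0.6848 -0.0258  0.13   24.    ]
```

View pics/s2.png

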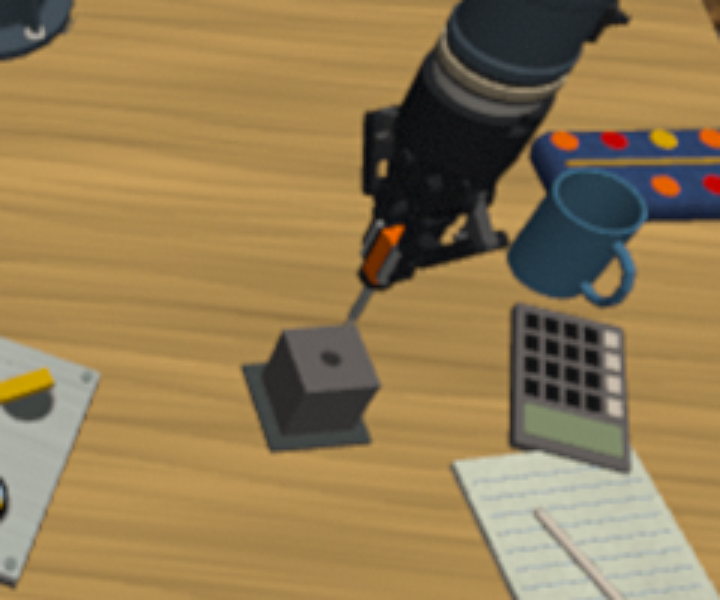

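The stylus is clear of the stand, and the hole mouth is at crop (331,358). I'll go over the button.

Call:
move_arm(commands="-55 6 0 0 0 0 -1; -110 12 0 0 0 0 -1; -165 18 0 0 0 0 -1; -220 24 0 0 0 0 -1; -275 30 0 0 0 0 -1")

```text
t: 36.8
tcp_pos: [0.6288, 0.0693, 0.1769]
tool_rot: [0.545, 0.839, -0.001, -0.002]
force: [0.7, 0.7, -0.5]
finger_gap: 0.183
gripper_force: 41.4
```

Call:
move_arm(commands="-55 6 0 0 0 0 -1; -111 12 0 0 0 0 -1; -111 12 20 0 0 0 -1; -111 12 35 0 0 0 -1; -111 12 35 0 0 0 -1")

```text
t: 37.42
tcp_pos: [0.6829, -0.0246, 0.141]
tool_rot: [0.545, 0.839, -0.001, -0.003]
force: [0.2, -0.4, 1.2]
finger_gap: 0.181
gripper_force: 41.4
```

Call:
move_arm(commands="0 0 0 0 0 0 -1; 0 0 0 0 0 0 -1; 0 0 0 0 0 0 -1; 0 0 0 0 0 0 -1; 0 0 0 0 0 0 -1")

```text
t: 38.05
tcp_pos: [0.6855, -0.0256, 0.1446]
tool_rot: [0.545, 0.839, 0.0, 0.0]
force: [-0.0, -0.3, -0.5]
finger_gap: 0.178
gripper_force: 41.4
```

```bash
python3 - <<'E'
from h import *
plan([(.6848,-.0258,.13,24)])
d=snapshot("wrist"); cv2.imwrite("pics/w8.png",d["image"][:,:,::-1])
m=masks(d); rd=[b[0] for b in blobs(m["red"],8,200)]; rr=plane(d,rd,.055); print(np.round(rd).tolist()); print(rr.round(4).tolist())
S=snapshot("scene"); print("hole",plane(S,(470.3-.3,199.3-.3),.07)); cv2.imwrite("pics/s3.png",cv2.resize(S["image"][200:300,250:400,::-1],None,fx=5,fy=5,interpolation=cv2.INTER_CUBIC))
E
```

```text
t 38.05 tcp [ 0.6855 -0.0256  0.1446] yaw 23.98 tilt 0.03 F [-0.  -0.3 -0.5] gap 0.178 gf 41.4 q6 -0.62
[ 0.1 -0.7 14.6] [ 0.  0. -0.] -> [ 0.6848 -0.0258  0.13   24.    ]
[[310.0, 193.0], [317.0, 192.0], [303.0, 197.0], [324.0, 196.0], [328.0, 202.0], [300.0, 204.0], [329.0, 209.0], [301.0, 210.0], [325.0, 215.0], [305.0, 216.0]]
[[0.6777, -0.0175, 0.055], [0.6829, -0.0148, 0.055], [0.6747, -0.0222, 0.055], [0.6885, -0.0151, 0.055], [0.6933, -0.0181, 0.055], [0.6746, -0.0282, 0.055], [0.696, -0.0231, 0.055], [0.6772, -0.0331, 0.055], [0.6958, -0.0288, 0.055], [0.682, -0.0362, 0.055]]
hole [[0.49483536 0.30733999 0.07      ]]
```

```bash
python3 - <<'E'
from h import *
w=cv2.imread("pics/w8.png")[150:270,255:375]; w=cv2.resize(w,(400,400),interpolation=cv2.INTER_CUBIC)
s=cv2.imread("pics/s3.png"); s=cv2.resize(s,(400,267)); s=cv2.copyMakeBorder(s,0,133,0,0,cv2.BORDER_CONSTANT)
cv2.imwrite("pics/ws.png",np.hstack([w,s]))
E
```

```text
(no output)
```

View pics/ws.png

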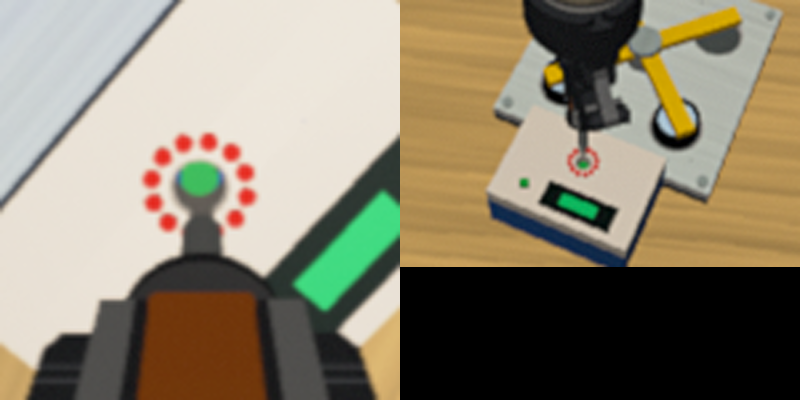

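The tip shank (column ≈201) lines up with the ring centre at (200,184) in the wrist inset. I'll descend gently.

Call:
move_arm(commands="1 0 8 0 0 0 -1; 1 0 14 0 0 0 -1; 1 0 18 0 0 0 -1; 1 0 21 0 0 0 -1; 1 0 23 0 0 0 -1")

```text
t: 38.78
tcp_pos: [0.685, -0.0248, 0.121]
tool_rot: [0.545, 0.839, -0.0, -0.0]
force: [-0.9, 0.6, 0.1]
finger_gap: 0.182
gripper_force: 41.4
```

Call:
move_arm(commands="0 0 3 0 0 0 -1; 0 0 6 0 0 0 -1; 0 0 8 0 0 0 -1; 0 0 10 0 0 0 -1; 0 0 11 0 0 0 -1")

```text
t: 39.4
tcp_pos: [0.6856, -0.0248, 0.1128]
tool_rot: [0.545, 0.839, 0.0, 0.001]
force: [-3.4, -0.1, 14.3]
finger_gap: 0.177
gripper_force: 43.3
```

```bash
python3 -c "
from h import *
snapshot('wrist');state()"
```

```text
t 39.45 tcp [ 0.6856 -0.0249  0.1129] yaw 23.98 tilt 0.10 F [-2.7  1.4 12. ] gap 0.175 gf 43.2 q6 -0.62
```

Call:
move_arm(commands="0 0 1 0 0 0 -1; 0 0 2 0 0 0 -1; 0 0 2 0 0 0 -1; 0 0 2 0 0 0 -1; 0 0 2 0 0 0 -1")

```text
t: 40.08
tcp_pos: [0.6857, -0.0249, 0.1126]
tool_rot: [0.545, 0.839, 0.0, 0.001]
force: [-4.1, 0.8, 17.9]
finger_gap: 0.18
gripper_force: 44.1
```

Call:
move_arm(commands="0 0 -15 0 0 0 -1; 0 0 -35 0 0 0 -1; 0 0 -68 0 0 0 -1; 0 0 -73 0 0 0 -1; 0 0 -73 0 0 0 -1")

```text
t: 40.7
tcp_pos: [0.6848, -0.0247, 0.1812]
tool_rot: [0.545, 0.839, -0.0, -0.0]
force: [-0.1, 0.4, -0.7]
finger_gap: 0.182
gripper_force: 41.4
```

```bash
python3 - <<'E'
from h import *
snapshot("wrist"); plan([(.491,.3103,.18,24)])
E
```

```text
t 40.75 tcp [ 0.6842 -0.0246  0.1803] yaw 23.97 tilt 0.11 F [-0.2  0.4  0. ] gap 0.178 gf 41.4 q6 -0.62
[384.5 -40.4   0.8] [-0.1 -0.1 -0. ] -> [ 0.491   0.3103  0.18   24.    ]
```

The button bottomed: extra force gave no further travel. I'll return the stylus.

Call:
move_arm(commands="55 -6 0 0 0 0 -1; 110 -12 0 0 0 0 -1; 165 -17 0 0 0 0 -1; 220 -23 0 0 0 0 -1; 275 -29 0 0 0 0 -1")

```text
t: 41.38
tcp_pos: [0.5448, 0.2159, 0.1797]
tool_rot: [0.545, 0.838, -0.001, -0.001]
force: [0.2, 0.4, -0.4]
finger_gap: 0.182
gripper_force: 41.4
```

Call:
move_arm(commands="55 -6 0 0 0 0 -1; 109 -11 0 0 0 0 -1; 109 -11 0 0 0 0 -1; 109 -11 15 0 0 0 -1; 109 -11 20 0 0 0 -1")

```text
t: 42.0
tcp_pos: [0.492, 0.3083, 0.1592]
tool_rot: [0.546, 0.838, -0.002, -0.001]
force: [-0.2, -0.8, -0.3]
finger_gap: 0.183
gripper_force: 41.4
```

Call:
move_arm(commands="0 0 0 0 0 0 -1; 0 0 0 0 0 0 -1; 0 0 0 0 0 0 -1; 0 0 0 0 0 0 -1; 0 0 0 0 0 0 -1")

```text
t: 42.62
tcp_pos: [0.4925, 0.31, 0.1615]
tool_rot: [0.545, 0.839, 0.0, 0.0]
force: [-1.1, -0.1, -0.5]
finger_gap: 0.178
gripper_force: 41.4
```

```bash
python3 - <<'E'
from h import *
plan([(.491,.3103,.12,24),(.491,.3103,.0805,24)])
E
```

```text
t 42.62 tcp [0.4925 0.31   0.1615] yaw 23.98 tilt 0.03 F [-1.1 -0.1 -0.5] gap 0.178 gf 41.4 q6 -0.05
[ 0.9 -1.2 41.5] [ 0.  0. -0.] -> [ 0.491   0.3103  0.12   24.    ]
[ 0.   0.  39.5] [0. 0. 0.] -> [ 0.491   0.3103  0.0805 24.    ]
```

Call:
move_arm(commands="1 -1 10 0 0 0 -1; 1 -1 20 0 0 0 -1; 1 -1 28 0 0 0 -1; 1 -1 36 0 0 0 -1; 1 -1 42 0 0 0 -1")

```text
t: 43.25
tcp_pos: [0.4909, 0.3103, 0.1185]
tool_rot: [0.545, 0.839, -0.0, -0.0]
force: [-0.3, -0.3, 0.3]
finger_gap: 0.177
gripper_force: 41.4
```

Call:
move_arm(commands="0 0 10 0 0 0 -1; 0 0 20 0 0 0 -1; 0 0 29 0 0 0 -1; 0 0 35 0 0 0 -1; 0 0 38 0 0 0 -1")

```text
t: 43.88
tcp_pos: [0.4909, 0.3104, 0.0808]
tool_rot: [0.545, 0.839, -0.0, -0.0]
force: [0.1, -0.6, 0.1]
finger_gap: 0.181
gripper_force: 41.4
```

```bash
python3 -c "
from h import *
snapshot('wrist');state()"
```

```text
t 43.92 tcp [0.4909 0.3103 0.0807] yaw 23.97 tilt 0.04 F [-0.5 -0.4  0.1] gap 0.184 gf 41.4 q6 -0.05
```

Gentle push down to confirm the collar seats, then release and lift.

Call:
move_arm(commands="0 0 1 0 0 0 -1; 0 0 2 0 0 0 -1; 0 0 2 0 0 0 -1; 0 0 2 0 0 0 -1; 0 0 2 0 0 0 -1")

```text
t: 44.55
tcp_pos: [0.4912, 0.3105, 0.0805]
tool_rot: [0.545, 0.839, 0.0, 0.0]
force: [-1.0, -1.4, 5.6]
finger_gap: 0.177
gripper_force: 42.2
```

Call:
move_arm(commands="0 0 -1 0 0 0 -0.6; 0 0 -1 0 0 0 -0.3; 0 0 -1 0 0 0 0; 0 0 -1 0 0 0 0.2; 0 0 -1 0 0 0 0.2")

```text
t: 45.18
tcp_pos: [0.4911, 0.3104, 0.0802]
tool_rot: [0.545, 0.839, -0.0, -0.0]
force: [-0.1, -0.0, -1.2]
finger_gap: 0.598
gripper_force: 0.0
```

Call:
move_arm(commands="0 0 -20 0 0 0 0.3; 0 0 -50 0 0 0 0.3; 0 0 -100 0 0 0 0.3; 0 0 -150 0 0 0 0.3; 0 0 -170 0 0 0 0.3")

```text
t: 45.8
tcp_pos: [0.4924, 0.311, 0.2539]
tool_rot: [0.545, 0.839, 0.002, 0.002]
force: [-0.1, -0.4, -0.7]
finger_gap: 0.653
gripper_force: 0.0
```

Call:
move_arm(commands="-50 0 0 0 0 0 0.3; -55 0 0 0 0 0 0.3; -55 0 0 0 0 0 0.3; -55 0 0 0 0 0 0.3; -55 0 0 0 0 0 0.3")

```text
t: 46.42
tcp_pos: [0.5129, 0.2609, 0.25]
tool_rot: [0.544, 0.839, -0.0, -0.0]
force: [0.4, 0.9, -0.5]
finger_gap: 0.649
gripper_force: 0.0
```

```bash
python3 - <<'E'
from h import *
d=snapshot("wrist"); state(); h,s,v=np.moveaxis(hsv(d),2,0)
om=((h<18)&(s>200)&(v>150)).astype(np.uint8)
for c in cv2.findContours(om,0,1)[0]:
    if cv2.contourArea(c)>80: q=cv2.minAreaRect(c); print(q,plane(d,q[0],.115).round(4))
S=snapshot("scene"); m=masks(S); print([b for b in blobs(m["orange"]) if 440<b[0][0]<500],[b for b in blobs(m["red"])],[b for b in blobs(m["liner"],15) if 250<b[0][0]<420])
E
```

```text
t 46.48 tcp [0.5129 0.2608 0.2501] yaw 24.04 tilt 0.03 F [ 0.6 -0.3 -0.5] gap 0.648 gf 0.0 q6 -0.14
((174.0, 387.5), (11.0, 14.0), 90.0) [[0.4625 0.0007 0.115 ]]
((316.0, 130.5), (19.0, 18.0), 90.0) [[0.4918 0.3106 0.115 ]]
[([476.0, 188.0], 41)] [([564.4, 126.1], 36), ([598.5, 141.3], 38), ([323.3, 174.3], 64), ([585.9, 302.0], 36)] [([325.5, 196.3], 19), ([313.2, 231.7], 39), ([349.1, 245.8], 29)]
```

```bash
python3 - <<'E'
from h import *
d=snapshot("top"); m=masks(d)
for b in blobs(m["red"]):
    if b[0][0]>200: k=plane(d,b[0],.078)[0]; print(b,np.degrees(np.arctan2(*(k[:2]-C)[::-1]))-PSI+135)
print([b for b in blobs(m["liner"],15) if 260<b[0][0]<350])
from station import ticket; print(ticket.sign_off())
E
```

```text
([325.4, 234.9], 51) -0.2391489659977708
[([303.6, 191.0], 4698), ([294.5, 161.2], 17), ([285.3, 166.2], 26), ([333.8, 181.2], 34), ([322.3, 217.4], 21), ([312.8, 221.9], 26)]
the job is handed in; nothing more can be done
None
```

The job is handed in: all three lined caps are seated open side up, the lever is shut over them, the zero button was pressed fully down, the stylus is back home in its stand, and the unlined caps were left alone; no verdict came back.

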